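# Free a strap link with a spring-bar fork

## Robot

A 6-joint arm with a two-finger parallel gripper is mounted at the origin on a cart in front of the work surface, level with it; the furniture and walls round the work are solid. World frame = base frame: x ahead of the robot, y to its left, z up, the work surface at z = 0. Lengths are in mm, angles in rad, forces in N, time in s.
With the tool pointing down it reaches from about 300 to 775 mm from the base axis. Payload 14.6 kg.
Tool frame: the origin (TCP) lies at the very end of the fingers, on their centre line; the grasp point (between the pads) lies 19 mm behind it (manip.pinch_z is the distance from the TCP to the grasp point, in mm); z points along the fingers, y is the direction in which the jaws open and shut (so a half turn about z gives the same grasp; the last joint's range is limited). The gripper opens to 94 mm and grips with 3 to 60 N. Pads are 16 mm wide; open, the fingers measure 119 mm over their backs; the gripper's body (75 mm by 177 mm) begins 78 mm behind the grasp point.
Start: joints at [1.195, 0.3, 1.521, -0, 1.321, -0.067], TCP at [167.151, 523.975, 205.446] pointing down, gripper open.
Joint ranges: [-3.03, 3.03], [-0.79, 2.21], [0.23, 2.52], [-1.04, 4.18], [0, 3.07], [-2.55, 2.55]. Speed limits (rad/s): [2.22, 2.22, 2.57, 3.14, 3.14, 3.14].

## Interface

Orientations are given as [roll, pitch, yaw] about the fixed x, y, z axes, in that order (R = Rz(yaw) Ry(pitch) Rx(roll)).
In Python, from cell import monitor, vision, order, manip gives the robot as it stands.
- The arm moves only by the shell command python3 -m jog 'ROWS' [FORCE]. ROWS is JSON, a list of rows, each a list of 7 numbers: the shift along the tool's x, y, z in cm, then the turn, a rotation vector about the tool's x, y, z in rad, then the opening in per cent of the stroke, from 0 (shut) to 100 (fully open). In form: [[tx, ty, tz, rx, ry, rz, jaw], ...]. A call has 1 to 8 rows; each row shifts and turns the commanded pose from where the row before left it, along the tool's axes as they then stand; what a row does not reach is not made up. A row lasts 1/10 s, in which the tool goes at most 50 mm and 8.59 degrees, less where a joint would pass 70% of its speed; a pose out of reach is approached as far as the arm can. A call is refused whole if a number of a shift passes 5 or a number of a turn 0.15, either way. A call with a gripper value outside its range is refused whole. The fingers move at their own pace and stop on an object; FORCE is the grip in N (left out, the last holds). Time passes only in rows, so rows that do not move let the fingers close. It gives the time, the measured TCP pose, the force and the opening at its end, in the units of the state.
- monitor.read_state(): the state, without advancing time (a new reading comes with each control period).
- vision.camera(name): name is "scene" or "top"; returns a dict with "color" (480x640x3 uint8, blue, green, red), "fx", "fy", "cx", "cy" (pixels), "distortion" ([k1, k2, p1, p2, k3] as OpenCV has them; the pictures are not rectified), "cam_to_world" (4x4, takes a point from camera to world coordinates). Camera axes: x right, y down, z forward; pixel columns grow to the right and rows downward; lengths in mm; the calibration is good to about 2 mm. A picture is of the moment at which its call begins. There is no depth.
- order.sign_off(): hands the job in, once; it reports no verdict.
The state is a dict: "clock": time; "joints": joint angles; "qd": joint speeds; "effort": joint torques, N m; "eef_pos": TCP position; "eef_rot": TCP orientation; "wrist_force": force on the tool from outside, world axes, zero at the start; "moment": the same for the moment, N m; "finger_gap": finger opening in mm.
Only numpy, scipy, OpenCV 4.12 (cv2) and the standard library are available. Lean on these libraries where they do the work, as an engineer would, in place of code of your own. Each camera call takes 0.05 s, during which the arm holds its last target.

## Task

Take the forked tool from its stand and, with the fork only, gently press the collar of the spring bar on the lug bracket sideways, away from the link, just until the steel link springs up free; do not ram the bar against its stop and do not touch the bar with the fingers. Then stand the fork back in its stand, lift the freed link out of the bracket and put it into the white dish, leaving everything else where it is.

Things in the scene. Friction and masses are not known exactly. Their poses are not given: they have to be found in the camera images.
- bracket: aluminium lug bracket fixed to the worktop, base plate 84 x 132 x 10 mm. Origin under the plate (which runs y -63 to 69 mm), z up; +y (its long way) runs from the link's well to the spring barrel. The steel spring bar runs along y at x 0, z 40 mm: out of the dark barrel (22 mm thick, y 37 to 65 mm, top z 51 mm), through a collar, across the open fork gap and through the lug wall into a hole in the link
- well (a point): centre of the mouth of the open-topped well in which the link sits, bracket x 0, y -22, z 48 mm: 30 (x) x 26 (y) mm inside, y -35 to -9 mm. Between well and fork gap stands the lug wall, 42 mm wide, y -9 to -3 mm, top at z 52 mm
- fork_gap (a point): point on the bar's axis in the fork gap, 4.5 mm from the lug wall (bracket x 0, y 1.5, z 40 mm), turning with the bracket. The gap runs along y from the lug wall (y -3 mm) to the collar's near face, open above and at both x sides. Where the collar is clamped on the bar differs each time and is not tracked: its near face at rest lies anywhere from y 6.5 to 24.5 mm
- spring_bar: the sprung steel bar with its collar. Bar 5 mm thick, bare between lug wall and collar; collar 20 mm in diameter, 5 mm thick. Origin on the axis, at bracket y 0, z 40 mm at rest. Pushed along the bracket's +y it yields with 4 N at first and 0.7 N more per mm, lets the link go after about 3.5 to 6 mm and is solid at 7 mm. More than 15 N from the tool on the bar is too much
- link: loose steel strap end link, 80 to 130 g: block 28 (x) x 24 (y) x 38 mm high, on top an upright tab 18 (x) x 12 (y) mm with an eye and rounded top, z 38 to 62 mm, centred at y -2 mm. Origin: centre of the underside; axes as the bracket's. Held, its origin is 14 mm over the bracket's underside. When the bar lets go, a spring plunger lifts it 10 mm and keeps it up, still in the well
- link_eye (a point): centre of the eye in the link's tab, link x 0, y -2, z 53 mm. After the link has sprung up and the fork has left, the bar presses sideways on the link's flank (up to about 11 N), so it needs a firm pull straight up by some 30 mm to come out of the well
- fork_tool: loose forked tool, 95 to 155 g, standing upright in the stand, fork down. Origin: at the ends of the tines, on the centre line; z up the handle. Two tines 4 x 4 mm, 15 mm long, with a 9 mm slot between them (they stand apart along x; fork 17 mm wide in x, 4 mm thick in y) on a flat steel blade up to z = 46 mm; a grey flange 38 x 28 x 6 mm at z = 46 to 52 mm; above it the grey handle, 24 (x) x 16 (y) mm, z = 52 to 112 mm. A half turn about z makes no difference
- stand: grey stand fixed to the worktop, base 84 x 74 mm, block 50 x 34 mm, its top at z = 52 mm. Origin: centre of the underside; x along the slot
- stand_slot (a point): centre of the mouth of the stand's slot (z = 52 mm), 26 mm in x by 14 mm in y, 48 mm deep; the tool hangs in it by its flange, which rests on the stand's top (tool origin then 6 mm above the worktop)
- dish: white open dish fixed to the worktop, 110 (x) x 90 (y) x 22 mm high, walls and floor 3 mm. Origin: centre of the underside
- bottle_blue: bystander: bottle with a blue cap, 48 mm in diameter, 102 mm high; origin under its centre
- petri_1: bystander: petri dish, 90 mm in diameter, 16 mm high; origin under its centre
- bottle_small: bystander: white bottle, 58 mm in diameter, 118 mm high; origin under its centre
- petri_2: bystander: petri dish, 90 mm in diameter, 16 mm high; origin under its centre

How it is judged:
By the outcome, as a careful person would: the job done as asked, in the order asked, and still so for the second after the job is handed in, with the robot touching nothing.
It also fails if it takes over 62 s, if anything falls off the work surface, if the arm or the gripper's body presses on something with over 40 N, if the wrist force passes 120 N, or if a joint passes its speed limit or range.

## Working session

There is one attempt and no reset: what is moved stays moved. The work goes in short steps, Python scripts to look and compute and a shell command to move; the robot and the scene stay as the last step left them, time stands still between calls to the robot, and variables do not carry over. Pictures are saved under pics/ and viewed, and the job is handed in when it is done.

```bash
ls; mkdir -p pics; python3 - <<'E'
from cell import monitor, vision, order, manip
import cv2
print(monitor.read_state())
for n in ("scene","top"):
    c=vision.camera(n); cv2.imwrite(f"pics/{n}0.png",c["color"])
    print(n,{k:v for k,v in c.items() if k!="color"})
E
```

```text
pics
{'clock': 0.0, 'joints': array([ 1.19540724e+00,  3.00475492e-01,  1.52158639e+00, -4.46362044e-06,
        1.32068401e+00, -6.66025497e-02]), 'qd': array([-0.00107908,  0.002148  , -0.00147634,  0.00044785, -0.00187102,
        0.00046875]), 'effort': array([ 1.49821758e-04, -5.31810915e+01, -3.52748072e+01,  7.08539109e-02,
        2.44087115e-02, -1.11290767e-04]), 'eef_pos': array([167.05579402, 523.74141416, 204.88167283]), 'eef_rot': array([-3.14044168e+00, -7.24381106e-05,  2.83280718e+00]), 'wrist_force': array([ 0.7535782 ,  0.15805839, -1.1115899 ]), 'moment': array([ 0.00668013, -0.03790106, -0.01945574]), 'finger_gap': 94.13446847110548}
scene {'fx': 513.1154663243714, 'fy': 513.1154663243714, 'cx': 317.17214239814854, 'cy': 239.54461928524955, 'distortion': array([0.0067151, 0.       , 0.       , 0.       , 0.       ]), 'cam_to_world': array([[ 3.50658714e-01, -7.80992267e-01,  5.16807068e-01,
         7.44561516e+01],
       [-9.36468730e-01, -2.87676381e-01,  2.00670420e-01,
        -2.76011485e+02],
       [-8.04885884e-03, -5.54340489e-01, -8.32251066e-01,
         9.82894857e+02],
       [ 0.00000000e+00,  0.00000000e+00,  0.00000000e+00,
         1.00000000e+00]])}
top {'fx': 463.0674402990795, 'fy': 463.0674402990795, 'cx': 320.1068853250418, 'cy': 242.3925051607459, 'distortion': array([0.0271065, 0.       , 0.       , 0.       , 0.       ]), 'cam_to_world': array([[ 1.53360847e-02, -9.94990392e-01,  9.87872680e-02,
         5.06477503e+02],
       [-9.99798085e-01, -1.65427590e-02, -1.14073215e-02,
        -6.30131981e+01],
       [ 1.29843892e-02, -9.85923777e-02, -9.95043189e-01,
         1.14415653e+03],
       [ 0.00000000e+00,  0.00000000e+00,  0.00000000e+00,
         1.00000000e+00]])}
```

View pics/scene0.png

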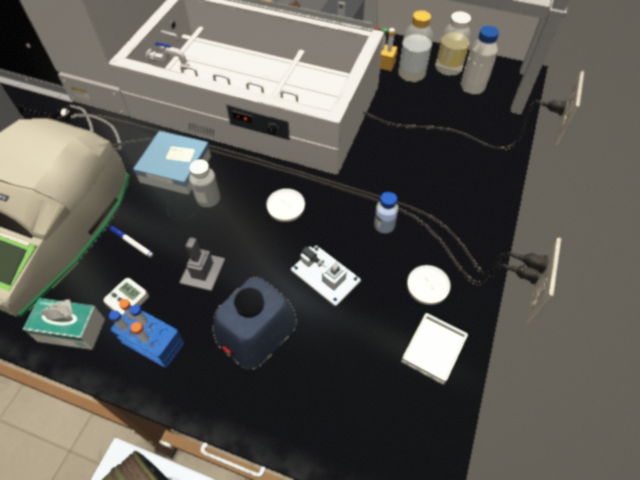

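View pics/top0.png

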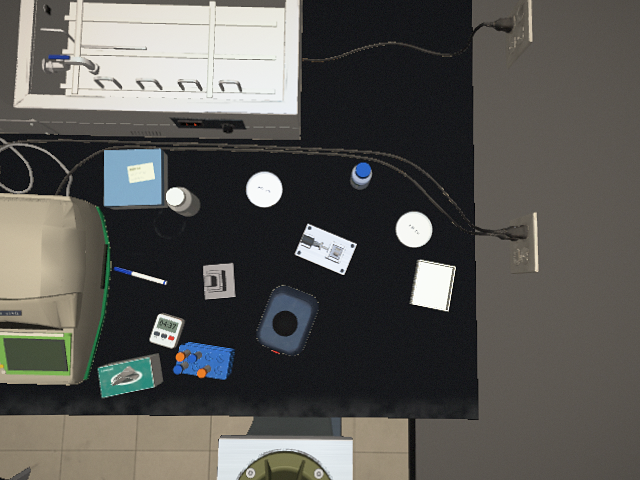

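```bash
cat > h.py <<'E'
from cell import monitor, vision, order, manip
import cv2, numpy as np
def cam(n): return vision.camera(n)
def K(c): return np.array([[c["fx"],0,c["cx"]],[0,c["fy"],c["cy"]],[0,0,1]])
def ray(c,uv):
    p=cv2.undistortPoints(np.array([[uv]],float),K(c),c["distortion"])[0,0]
    T=c["cam_to_world"]; d=T[:3,:3]@np.array([p[0],p[1],1]); return T[:3,3],d/np.linalg.norm(d)
def onz(c,uv,z):
    o,d=ray(c,uv); return o+d*(z-o[2])/d[2]
def proj(c,P):
    T=np.linalg.inv(c["cam_to_world"]); P=np.atleast_2d(np.array(P,float))
    r,_=cv2.Rodrigues(T[:3,:3]); return cv2.projectPoints(P,r,T[:3,3],K(c),c["distortion"])[0][:,0]
def two(c1,u1,c2,u2):
    o1,d1=ray(c1,u1);o2,d2=ray(c2,u2)
    A=np.stack([d1,-d2],1); s=np.linalg.lstsq(A,o2-o1,rcond=None)[0]
    a=o1+s[0]*d1;b=o2+s[1]*d2; return (a+b)/2,np.linalg.norm(a-b)
def crop(c,u,v,w,h,k,name):
    im=c["color"][v:v+h,u:u+w]; im=cv2.resize(im,None,fx=k,fy=k,interpolation=cv2.INTER_CUBIC)
    for i in range(0,w,10): cv2.line(im,(i*k,0),(i*k,6 if i%50 else 14),(0,255,255),1)
    for i in range(0,h,10): cv2.line(im,(0,i*k),(6 if i%50 else 14,i*k),(0,255,255),1)
    cv2.imwrite("pics/"+name+".png",im)
E
python3 - <<'E'
from h import *
s=cam("scene");t=cam("top")
print(proj(t,[[167,524,205],[0,0,0]]),proj(s,[[167,524,205]]))
crop(t,285,210,80,70,8,"t_br"); crop(t,190,250,60,60,8,"t_st"); crop(s,280,235,90,75,8,"s_br"); crop(s,170,230,60,65,8,"s_st")
E
```

```text
[[  1.44272988 464.21976641]
 [283.33248762 506.82884444]] [[-110.86072289  317.14057564]]
```

View pics/t_br.png

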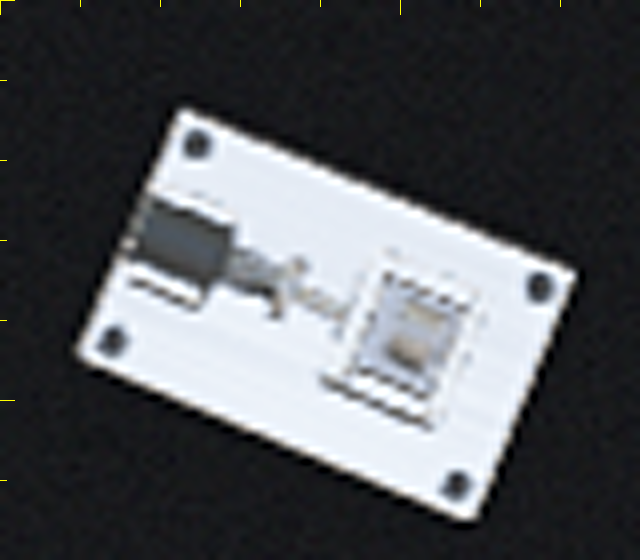

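View pics/s_br.png

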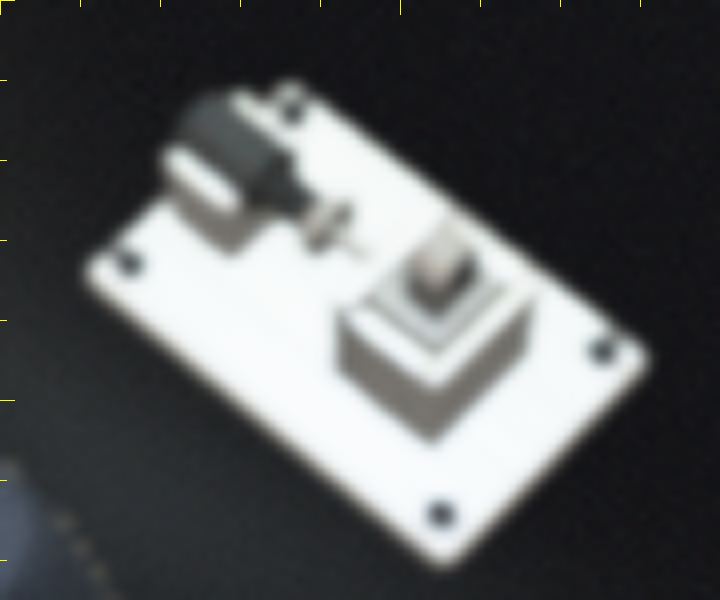

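View pics/t_st.png

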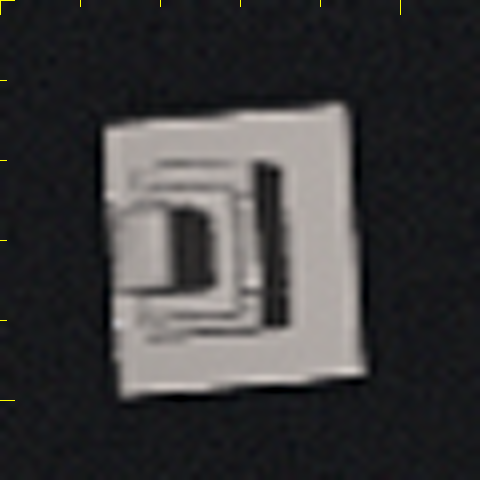

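View pics/s_st.png

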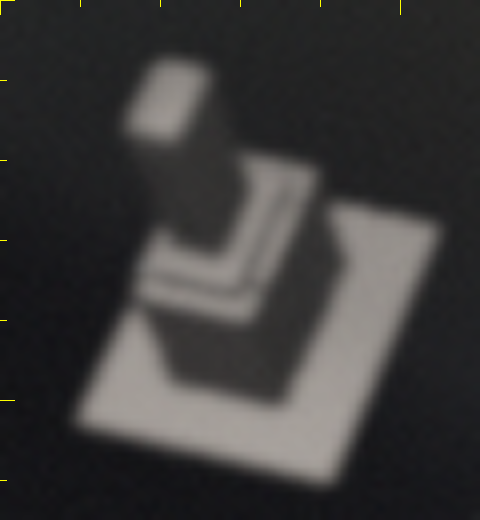

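```bash
cat > m.py <<'E'
from h import *
def rect(c,seed,z,lo,hi,win=45,sat=60):
    im=c["color"].astype(int); g=im.mean(2); m=((g>lo)&(g<hi)&(im.max(2)-im.min(2)<sat)).astype(np.uint8)
    q=np.zeros_like(m); u,v=seed; q[max(v-win,0):v+win,max(u-win,0):u+win]=1; m&=q
    n,l,st,ce=cv2.connectedComponentsWithStats(m)
    i=1+np.argmax(st[1:,4]); 
    cs,_=cv2.findContours((l==i).astype(np.uint8),cv2.RETR_EXTERNAL,cv2.CHAIN_APPROX_NONE)
    P=np.array([onz(c,p[0].astype(float),z)[:2] for p in max(cs,key=len)],np.float32)
    (cx,cy),(w,h),a=cv2.minAreaRect(P); 
    print("  c",round(cx,1),round(cy,1),"wh",round(w,1),round(h,1),"ang",round(a,2),"area",st[i,4],st[i,:4]); return cx,cy,w,h,a
E
python3 - <<'E'
from m import *
s=cam("scene");t=cam("top")
for c,n,sd in ((t,"t",[(326,249),(219,281),(433,285),(264,189),(414,229)]),(s,"s",[(325,273),(200,270),(436,348),(286,205),(429,284)])):
    print(n)
    print("br");rect(c,sd[0],10,110,300)
    for z in(4,8): print("stand",z);rect(c,sd[1],z,90,300)
    print("dish");rect(c,sd[2],22,110,300)
    print("petri");rect(c,sd[3],16,110,300,30);rect(c,sd[4],16,110,300,30)
E
```

```text
t
br
  c 603.3 -89.0 wh 132.4 83.9 ang 68.08 area 1685 [295 224  62  51]
stand 4
  c 521.2 170.3 wh 82.9 74.7 ang 5.65 area 912 [203 263  33  37]
stand 8
  c 521.1 169.5 wh 82.6 74.5 ang 5.65 area 912 [203 263  33  37]
dish
  c 519.4 -349.9 wh 93.4 110.0 ang 79.71 area 1711 [410 260  46  52]
petri
  c 748.9 64.7 wh 85.4 88.9 ang 1.13 area 1034 [246 172  37  35]
  c 655.5 -305.0 wh 86.2 89.2 ang 89.55 area 1038 [396 211  36  37]
s
br
  c 601.6 -85.2 wh 143.6 87.6 ang 68.1 area 2062 [291 246  70  60]
stand 4
  c 519.1 169.9 wh 84.4 74.2 ang 5.04 area 581 [180 256  44  34]
stand 8
  c 517.3 168.1 wh 84.1 73.9 ang 5.04 area 581 [180 256  44  34]
dish
  c 513.6 -350.2 wh 93.9 120.7 ang 79.61 area 2752 [402 313  66  70]
petri
  c 744.4 64.9 wh 95.8 90.9 ang 20.2 area 1003 [266 188  39  33]
  c 651.2 -305.7 wh 92.2 92.2 ang 20.26 area 1341 [407 265  44  39]
```

```bash
python3 - <<'E'
from h import *
np.set_printoptions(precision=1,suppress=True)
s=cam("scene");t=cam("top")
print("handle top",two(t,(208,281),s,(191.0,242.4)), onz(t,(208,281),118),onz(s,(191,242.4),118))
print("vortex cup",two(t,(286,322),s,(249,300)))
# plate corners, order: left(far +y,-x?), 
tc=[(307.75,223.5),(357.1,244.1),(344.4,275),(294.75,254.1)]; sc=[(316.2,245),(361.2,280),(335.6,306.2),(291.2,269.4)]
for a,b in zip(tc,sc): print(onz(t,a,10),onz(s,b,10),two(t,a,s,b))
yaw=np.radians(-21.9); O=np.array([601.9,-91.8,0]); R=np.array([[np.cos(yaw),-np.sin(yaw),0],[np.sin(yaw),np.cos(yaw),0],[0,0,1]])
for n,c in (("t",t),("s",s)):
  print(n,proj(c,[O+R@np.array(p) for p in [(0,1.5,40),(0,37,51),(0,65,51),(-21,-9,52),(21,-9,52),(-21,-3,52),(21,-3,52),(0,-24,76)]]+[[0,0,0]]))
  lines=dict(t=[("collar",(321,246))],s=[("collar",(320.6,262.5))])[n]
  for nm,uv in lines:
    for z in (40,45,50): print(nm,z,R.T@(onz(c,uv,z)-O))
E
```

```text
handle top (array([519. , 171.4, 114. ]), np.float64(0.3335429134334322)) [519.  170.3 118. ] [516.9 169.5 118. ]
vortex cup (array([432.7,  -2.4, 135.6]), np.float64(3.5201355063896527))
[665.5 -44.8  10. ] [664.  -44.6  10. ] (array([665.6, -44.4,   7.6]), np.float64(0.8345259881650509))
[ 616.4 -167.2   10. ] [ 613.1 -167.6   10. ] (array([ 616.8, -167.3,    3.7]), np.float64(0.9067606900212327))
[ 539.9 -136.7   10. ] [ 534.8 -136.5   10. ] (array([ 539.7, -136.2,    0.6]), np.float64(2.302977304906265))
[589.2 -14.3  10. ] [585.2 -15.6  10. ] (array([589.6, -13.6,   1.8]), np.float64(0.6139242893305172))
t [[326.2 248.2]
 [312.5 242. ]
 [301.6 237.4]
 [327.  257.6]
 [333.8 241.3]
 [324.6 256.6]
 [331.5 240.3]
 [336.7 251.1]
 [283.3 506.8]]
collar 40 [-0.  14.9 40. ]
collar 45 [-0.5 14.8 45. ]
collar 50 [-0.9 14.7 50. ]
s [[326.  266.2]
 [313.7 254. ]
 [304.2 246.7]
 [323.1 272.6]
 [336.4 259.9]
 [321.  270.9]
 [334.2 258.3]
 [335.4 264.4]
 [146.6 562.4]]
collar 40 [-0.9 16.3 40. ]
collar 45 [-3.2 14.3 45. ]
collar 50 [-5.4 12.3 50. ]
```

```bash
cat >> h.py <<'E'
def st():
    s=monitor.read_state(); print("t",round(s["clock"],2),"pos",np.round(s["eef_pos"],1),"rot",np.round(s["eef_rot"],4),"F",np.round(s["wrist_force"],1),"M",np.round(s["moment"],2),"gap",round(s["finger_gap"],1)); return s
def go(x,y,z,yaw=None):
    s=st(); 
    from scipy.spatial.transform import Rotation as Ro
    R=Ro.from_euler("xyz",s["eef_rot"])
    if yaw is not None:
        Rt=Ro.from_euler("xyz",[np.pi,0,yaw]); print("turn",np.round((R.inv()*Rt).as_rotvec(),4)); print("shift after turn cm",np.round(Rt.inv().apply(np.array([x,y,z])-s["eef_pos"])/10,3))
    print("shift now cm",np.round(R.inv().apply(np.array([x,y,z])-s["eef_pos"])/10,3))
E
python3 -m jog '[[0,0,-1,0,0,-0.134,100],[0,0,-1,0,0,-0.134,100],[0,0,-1,0,0,-0.134,100],[-0.7,-3.5,0,0,0,0,100],[-0.7,-3.5,-0.5,0,0,0,100],[-0.7,-3.5,-0.5,0,0,0,80],[-0.7,-3.5,-0.5,0,0,0,70],[-0.7,-3.5,0,0,0,0,65]]'
python3 -c "
from h import *
go(519,170.3,150,3.236)"
```

```text
clock: 1.2
eef_pos: [218.5, 351.8, 251.0]
eef_rot: [3.141, 0.001, -3.048]
wrist_force: [0.8, -0.7, 0.2]
finger_gap: 73.7
t 1.2 pos [218.5 351.8 251. ] rot [ 3.1408e+00  9.0000e-04 -3.0481e+00] F [ 0.8 -0.7  0.2] M [-0.   -0.02 -0.04] gap 73.7
turn [ 0.0008  0.0009 -0.0009]
shift after turn cm [-28.204 -20.901  10.103]
shift now cm [-28.213 -20.885  10.109]
```

```bash
python3 -m jog '[[0,-4,0,0,0,0,64],[-1.5,-4,0,0,0,0,64],[-4.4,-2.1,0,0,0,0,64],[-4.5,-2.1,0,0,0,0,64],[-4.5,-2.1,1,0,0,0,64],[-4.5,-2.1,2,0,0,0,64],[-4.4,-2.2,3,0,0,0,64],[-4.4,-2.2,3,0,0,0,64]]'
python3 - <<'E'
from h import *
go(519,170.3,150,3.236)
crop(cam("scene"),150,190,100,100,6,"s1")
crop(cam("top"),170,220,100,100,6,"t1")
E
```

```text
clock: 2.0
eef_pos: [504.3, 177.1, 168.9]
eef_rot: [3.141, 0.001, -3.049]
wrist_force: [0.2, 0.4, 0.1]
finger_gap: 60.2
t 2.0 pos [504.3 177.1 168.9] rot [ 3.1414e+00  6.0000e-04 -3.0488e+00] F [0.2 0.4 0.1] M [ 0.06 -0.06 -0.05] gap 60.2
turn [ 0.0002  0.0006 -0.0016]
shift after turn cm [-1.4   -0.817  1.891]
shift now cm [-1.4   -0.815  1.892]
```

View pics/s1.png

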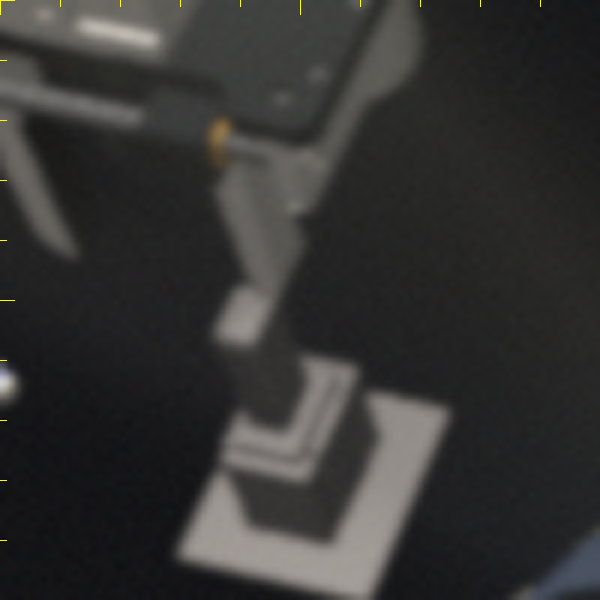

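View pics/t1.png

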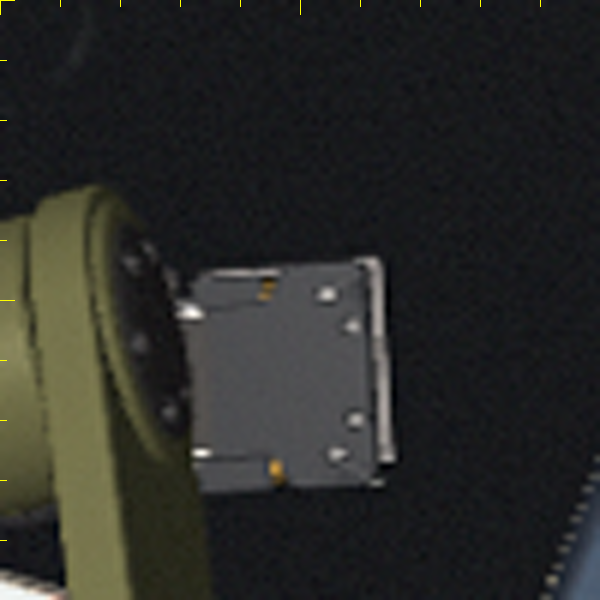

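```bash
python3 -m jog '[[-0.7,-0.4,0,0,0,0,64],[-0.7,-0.4,1.9,0,0,0,64],[0,0,0,0,0,0,64],[0,0,0,0,0,0,64]]'
python3 - <<'E'
from h import *
go(519,170.3,66,3.236)
E
```

```text
clock: 2.5
eef_pos: [517.0, 172.0, 152.2]
eef_rot: [3.141, 0.001, -3.048]
wrist_force: [0.3, -0.3, -0.6]
finger_gap: 60.4
t 2.5 pos [517.  172.  152.2] rot [ 3.1414e+00  1.1000e-03 -3.0478e+00] F [ 0.3 -0.3 -0.6] M [ 0.05 -0.    0.02] gap 60.4
turn [ 0.0002  0.0011 -0.0006]
shift after turn cm [-0.181 -0.187  8.616]
shift now cm [-0.172 -0.189  8.616]
```

```bash
python3 -m jog '[[-0.2,-0.2,2,0,0,0,64],[0,0,3,0,0,0,64],[0,0,2.5,0,0,0,64],[0,0,1.1,0,0,0,64],[0,0,0,0,0,0,64],[0,0,0,0,0,0,64]]'
python3 - <<'E'
from h import *
go(519,170.3,66,3.236)
crop(cam("scene"),150,190,100,100,6,"s2")
E
```

```text
clock: 3.1
eef_pos: [520.1, 170.1, 66.5]
eef_rot: [3.141, 0.002, -3.048]
wrist_force: [0.4, -0.1, 0.5]
finger_gap: 60.0
t 3.1 pos [520.1 170.1  66.5] rot [ 3.1413e+00  2.0000e-03 -3.0480e+00] F [ 0.4 -0.1  0.5] M [-0.01  0.03  0.01] gap 60.0
turn [ 0.0003  0.002  -0.0008]
shift after turn cm [0.103 0.03  0.047]
shift now cm [0.103 0.03  0.047]
```

View pics/s2.png

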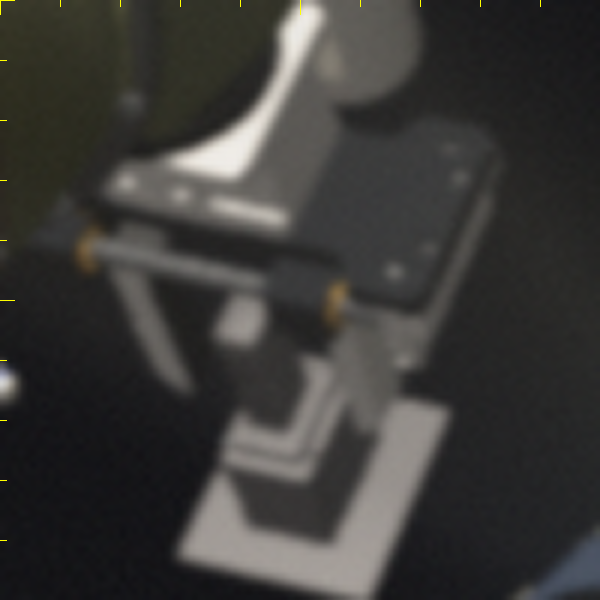

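```bash
python3 -m jog '[[0.1,0,0,0,0,0,64],[0,0,0,0,0,0,10],[0,0,0,0,0,0,10],[0,0,0,0,0,0,10],[0,0,0,0,0,0,10],[0,0,0,0,0,0,10],[0,0,0,0,0,0,10]]' 20
python3 -m jog '[[0,0,0,0,0,0,5],[0,0,0,0,0,0,0],[0,0,0,0,0,0,0]]' 60
python3 - <<'E'
from h import *
st()
s=cam("scene"); print(proj(s,[519,170,66.5]))
crop(s,150,190,100,100,6,"s3")
E
```

```text
clock: 3.85
eef_pos: [518.4, 169.7, 64.8]
eef_rot: [3.142, -0.0, -3.048]
wrist_force: [1.0, -0.6, 0.7]
finger_gap: 16.0
clock: 4.15
eef_pos: [518.5, 169.6, 64.8]
eef_rot: [-3.142, -0.0, -3.048]
wrist_force: [0.2, 0.1, 0.1]
finger_gap: 16.0
t 4.15 pos [518.5 169.6  64.8] rot [-3.1416 -0.     -3.0484] F [0.2 0.1 0.1] M [0.21 0.01 0.01] gap 16.0
[[196.46545736 254.96525969]]
```

View pics/s3.png

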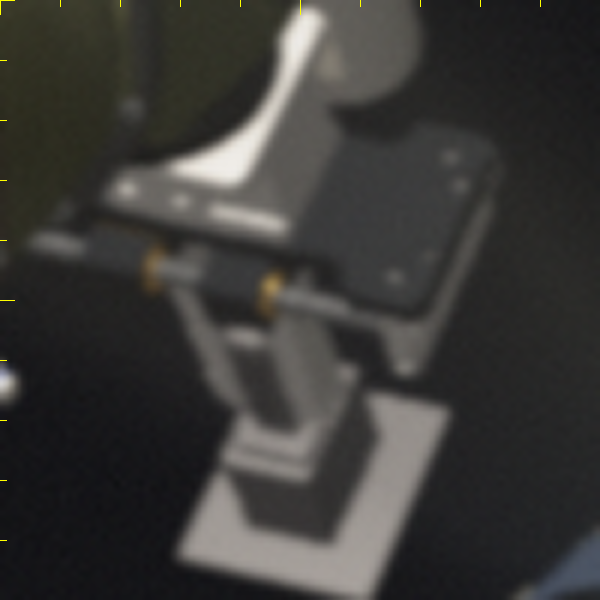

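```bash
python3 -m jog '[[0,0,-1,0,0,0,0],[0,0,-2,0,0,0,0],[0,0,-2.5,0,0,0,0],[0,0,-3,0,0,0,0],[0,0,-2.5,0,0,0,0],[0,0,0,0,0,0.12,0],[0,0,0,0,0,0.12,0]]'
python3 - <<'E'
from h import *
go(603.7,-87.4,160,2.759)
s=cam("scene")
crop(s,150,170,100,120,5,"s4")
E
```

```text
clock: 4.9
eef_pos: [518.7, 169.6, 176.4]
eef_rot: [3.141, 0.002, 2.99]
wrist_force: [0.0, -0.2, -1.3]
finger_gap: 15.6
t 4.9 pos [518.7 169.6 176.4] rot [3.141e+00 1.700e-03 2.990e+00] F [ 0.  -0.2 -1.3] M [ 0.05  0.06 -0.03] gap 15.6
turn [0.0008 0.0016 0.231 ]
shift after turn cm [-17.482 -20.668   1.635]
shift now cm [-12.282 -24.123   1.641]
```

View pics/s4.png

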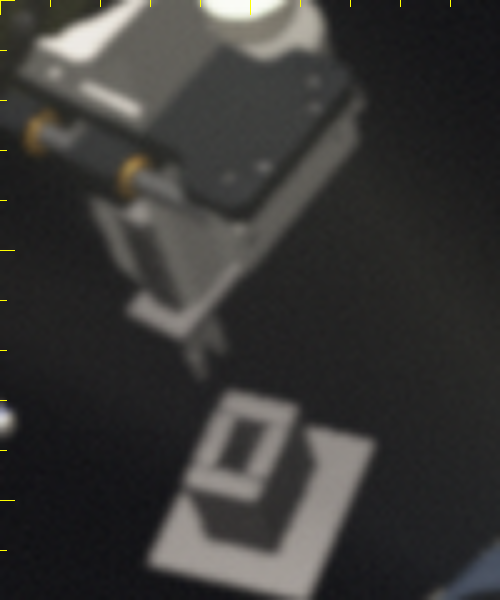

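```bash
python3 -m jog '[[0,0,0,0,0,0.116,0],[0,0,0,0,0,0.115,0],[-2.9,-3.4,0,0,0,0,0],[-3,-3.6,0,0,0,0,0],[-3,-3.6,0,0,0,0,0],[-3,-3.6,0,0,0,0,0],[-2.9,-3.4,0,0,0,0,0],[-2.7,-3.1,0,0,0,0,0]]'
python3 -m jog '[[0,0,0,0,0,0,0],[0,0,0,0,0,0,0]]'
python3 - <<'E'
from h import *
go(603.7,-87.4,110,2.759)
s=cam("scene")
crop(s,270,180,110,130,5,"s5")
E
```

```text
clock: 5.75
eef_pos: [605.0, -89.6, 175.3]
eef_rot: [-3.141, 0.0, 2.766]
wrist_force: [0.8, 0.4, -1.5]
finger_gap: 15.4
clock: 5.95
eef_pos: [604.6, -87.9, 174.8]
eef_rot: [-3.142, -0.001, 2.764]
wrist_force: [-0.6, 1.1, -1.8]
finger_gap: 15.9
t 5.95 pos [604.6 -87.9 174.8] rot [-3.1416e+00 -6.0000e-04  2.7641e+00] F [-0.6  1.1 -1.8] M [-0.03 -0.   -0.02] gap 15.9
turn [-0.     -0.0006  0.0051]
shift after turn cm [0.103 0.015 6.477]
shift now cm [0.099 0.016 6.477]
```

View pics/s5.png

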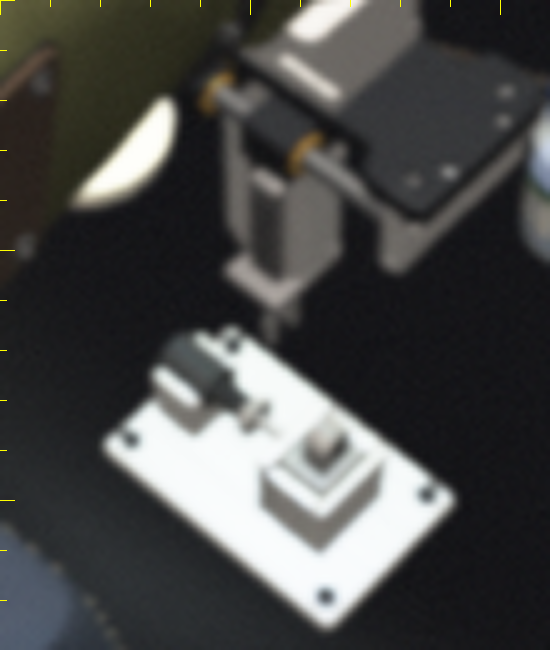

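```bash
python3 -m jog '[[0.1,0,1,0,0,0.005,0],[0,0,2,0,0,0,0],[0,0,2,0,0,0,0],[0,0,0.9,0,0,0,0],[0,0,0,0,0,0,0],[0,0,0,0,0,0,0]]'
python3 - <<'E'
from h import *
s=cam("scene")
for i in range(3): cam("scene"); go(603.7,-87.4,92,2.759)
crop(s,290,220,75,75,8,"s6")
e=monitor.read_state()["eef_pos"]
print(proj(s,[e-[0,0,58.8],e-[0,0,43.8]]))
E
```

```text
clock: 6.6
eef_pos: [604.1, -86.6, 116.5]
eef_rot: [3.141, 0.001, 2.759]
wrist_force: [0.0, -0.4, -0.6]
finger_gap: 15.9
t 6.7 pos [604.3 -86.9 116.9] rot [3.1413e+00 1.6000e-03 2.7591e+00] F [-0.  -0.1 -0.1] M [-0.    0.    0.04] gap 16.2
turn [0.0003 0.0016 0.0001]
shift after turn cm [ 0.033 -0.072  2.489]
shift now cm [ 0.037 -0.073  2.489]
t 6.75 pos [604.2 -87.  116.8] rot [3.1414e+00 1.5000e-03 2.7590e+00] F [ 0.3  0.3 -0.7] M [-0.02 -0.   -0.03] gap 15.8
turn [0.0002 0.0015 0.    ]
shift after turn cm [ 0.032 -0.06   2.482]
shift now cm [ 0.035 -0.061  2.482]
t 6.8 pos [604.2 -87.  116.7] rot [3.1414e+00 1.3000e-03 2.7589e+00] F [-0.6  0.2 -1. ] M [-0.01 -0.02  0.02] gap 16.0
turn [ 0.0002  0.0013 -0.0001]
shift after turn cm [ 0.028 -0.055  2.466]
shift now cm [ 0.031 -0.055  2.466]
[[324.85077407 260.75749893]
 [324.88246287 257.01409651]]
```

View pics/s6.png

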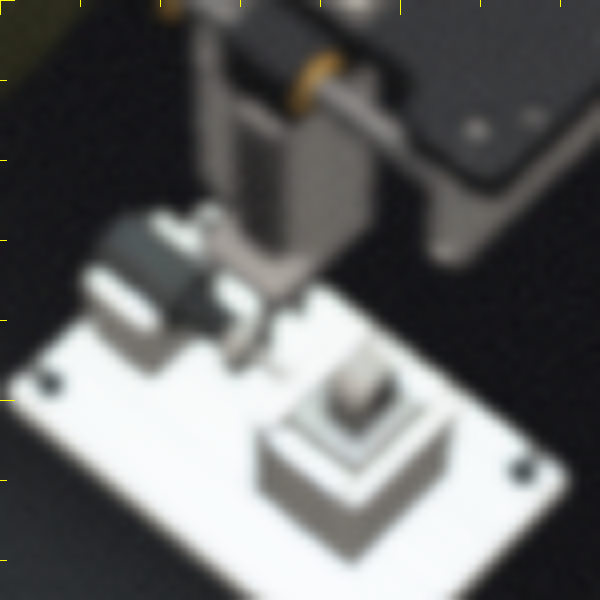

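```bash
python3 - <<'E'
from h import *
s=cam("scene")
im=s["color"][245:280,305:345]; 
im=cv2.convertScaleAbs(im,alpha=1.0); im=cv2.resize(im,None,fx=16,fy=16,interpolation=cv2.INTER_LANCZOS4)
for i in range(0,40,5): cv2.putText(im,str(305+i),(i*16,10),0,.4,(0,0,255),1); cv2.line(im,(i*16,0),(i*16,560),(0,0,255),1)
for i in range(0,35,5): cv2.putText(im,str(245+i),(0,i*16+10),0,.4,(0,0,255),1); cv2.line(im,(0,i*16),(640,i*16),(0,0,255),1)
cv2.imwrite("pics/s7.png",im)
e=monitor.read_state()["eef_pos"]
yaw=np.radians(-21.9); R=np.array([[np.cos(yaw),-np.sin(yaw),0],[np.sin(yaw),np.cos(yaw),0],[0,0,1]])
print("tines tip",proj(s,[e+R@np.array([x,0,-58.8]) for x in(-6.5,6.5)]).round(1))
O=np.array([601.9,-91.8,0])
print("bar",proj(s,[O+R@np.array([0,y,40]) for y in(-3,5,12,17,24,37)]).round(1))
E
```

```text
tines tip [[322.8 262.8]
 [326.9 258.9]]
bar [[327.6 267.4]
 [324.8 265.3]
 [322.4 263.4]
 [320.7 262. ]
 [318.3 260.2]
 [313.8 256.7]]
```

View pics/s7.png

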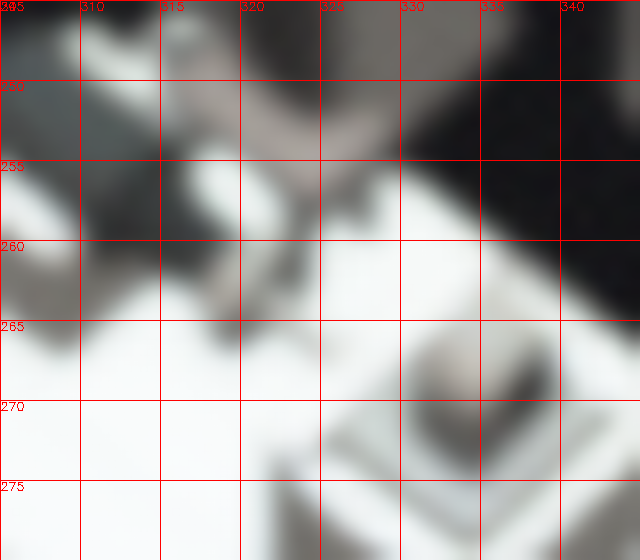

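```bash
python3 -m jog '[[0.12,-0.05,0.4,0,0,0,0],[0,0,0.4,0,0,0,0],[0,0,0.3,0,0,0,0],[0,0,0,0,0,0,0],[0,0,0,0,0,0,0]]'
python3 - <<'E'
from h import *
s=cam("scene")
im=s["color"][245:280,305:345]; 
im=cv2.resize(im,None,fx=16,fy=16,interpolation=cv2.INTER_LANCZOS4)
for i in range(0,40,5): cv2.putText(im,str(305+i),(i*16,10),0,.4,(0,0,255),1)
for i in range(0,35,5): cv2.putText(im,str(245+i),(0,i*16+10),0,.4,(0,0,255),1)
cv2.imwrite("pics/s8.png",im)
for i in range(3): cam("scene"); go(603.2,-87.2,92,2.759)
yaw=np.radians(-21.9); R=np.array([[np.cos(yaw),-np.sin(yaw),0],[np.sin(yaw),np.cos(yaw),0],[0,0,1]])
O=np.array([601.9,-91.8,0])
t=cam("top")
for c in(s,t): print("well",proj(c,[O+R@np.array([x,y,48]) for x,y in((-15,-9),(-15,-35),(15,-35),(15,-9))]).round(1))
E
```

```text
clock: 7.35
eef_pos: [602.5, -87.0, 104.7]
eef_rot: [-3.142, -0.0, 2.759]
wrist_force: [-1.0, 0.5, -0.8]
finger_gap: 15.9
t 7.45 pos [602.6 -87.  104.9] rot [3.1416e+00 2.0000e-04 2.7588e+00] F [-1.3  0.2 -1. ] M [-0.01 -0.03  0.  ] gap 15.6
turn [ 0.      0.0002 -0.0002]
shift after turn cm [-0.061  0.004  1.295]
shift now cm [-0.061  0.004  1.295]
t 7.5 pos [602.6 -87.  105. ] rot [3.1416e+00 2.0000e-04 2.7588e+00] F [-0.1 -0.5 -1.3] M [ 0.02 -0.02  0.01] gap 15.8
turn [ 0.      0.0002 -0.0002]
shift after turn cm [-0.061  0.004  1.297]
shift now cm [-0.061  0.004  1.297]
t 7.55 pos [602.6 -87.  105. ] rot [3.1415e+00 3.0000e-04 2.7588e+00] F [-1.2  1.  -1.8] M [ 0.03  0.01 -0.02] gap 15.7
turn [ 0.0001  0.0003 -0.0002]
shift after turn cm [-0.061  0.002  1.299]
shift now cm [-6.100e-02  1.000e-03  1.299e+00]
well [[325.  271.7]
 [334.3 279. ]
 [343.7 269.8]
 [334.5 262.6]]
well [[327.9 255.4]
 [338.  259.6]
 [342.9 248. ]
 [332.8 243.8]]
```

View pics/s8.png

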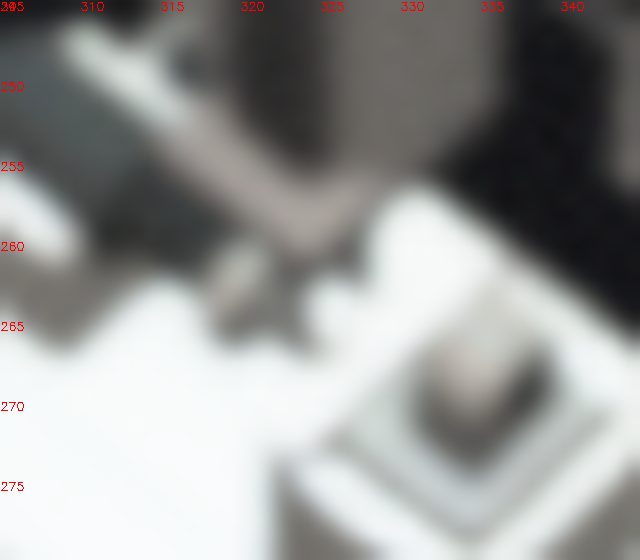

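```bash
python3 -m jog '[[-0.05,0,0.2,0,0,0,0],[0,0,0.2,0,0,0,0],[0,0,0,0,0,0,0]]'; python3 -m jog '[[0,0,0.15,0,0,0,0],[0,0,0,0,0,0,0]]'
```

```text
clock: 7.9
eef_pos: [602.8, -87.2, 100.4]
eef_rot: [-3.141, -0.001, 2.759]
wrist_force: [-0.6, 1.5, -1.0]
finger_gap: 15.8
clock: 8.1
eef_pos: [602.9, -87.2, 99.1]
eef_rot: [-3.142, -0.0, 2.759]
wrist_force: [-0.2, 0.6, -1.8]
finger_gap: 15.8
```

```bash
python3 -m jog '[[0,0,0.15,0,0,0,0],[0,0,0.15,0,0,0,0],[0,0,0,0,0,0,0]]'; python3 -m jog '[[0,0,0.2,0,0,0,0],[0,0,0.2,0,0,0,0],[0,0,0,0,0,0,0],[0,0,0,0,0,0,0]]'
python3 - <<'E'
from h import *
s=cam("scene")
im=s["color"][245:285,300:345]; 
im=cv2.resize(im,None,fx=14,fy=14,interpolation=cv2.INTER_LANCZOS4)
for i in range(0,45,5): cv2.putText(im,str(300+i),(i*14,10),0,.4,(0,0,255),1)
for i in range(0,40,5): cv2.putText(im,str(245+i),(0,i*14+10),0,.4,(0,0,255),1)
cv2.imwrite("pics/s9.png",im)
for i in range(3): cam("scene"); st()
E
```

```text
clock: 8.4
eef_pos: [602.9, -87.1, 96.0]
eef_rot: [-3.142, -0.0, 2.759]
wrist_force: [-0.5, 0.6, -1.6]
finger_gap: 15.9
clock: 8.8
eef_pos: [603.0, -87.2, 92.3]
eef_rot: [-3.142, -0.0, 2.759]
wrist_force: [0.3, 0.5, -0.2]
finger_gap: 15.7
t 8.9 pos [603.  -87.2  92.4] rot [-3.1416e+00  1.0000e-04  2.7588e+00] F [-0.4  0.2 -1.1] M [-0.   -0.03  0.01] gap 15.9
t 8.95 pos [603.  -87.2  92.4] rot [3.1416e+00 2.0000e-04 2.7588e+00] F [-0.2  0.1 -0.2] M [ 0.01 -0.01  0.01] gap 15.7
t 9.0 pos [603.1 -87.2  92.4] rot [3.1416e+00 1.0000e-04 2.7588e+00] F [-0.2  0.2 -1.6] M [-0.01  0.    0.02] gap 15.6
```

View pics/s9.png

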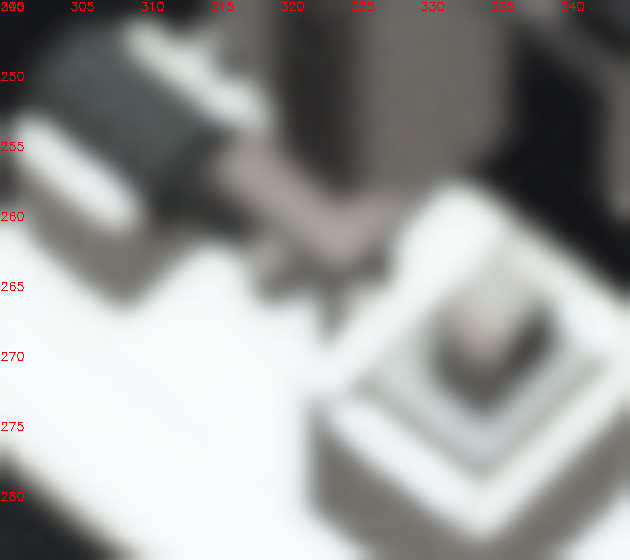

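```bash
python3 -m jog '[[0,0.1,0,0,0,0,0],[0,0.1,0,0,0,0,0],[0,0.1,0,0,0,0,0],[0,0,0,0,0,0,0]]'; cat > f.py <<'E'
from h import *
F=[];P=[]
for i in range(4):
    cam("scene"); s=monitor.read_state(); F.append(s["wrist_force"]);P.append(s["eef_pos"])
F=np.mean(F,0);P=np.mean(P,0); a=np.array([.373,.928,0]);b=np.array([.928,-.373,0])
O=np.array([601.9,-91.8,0])
print("t",round(s["clock"],2),"Fy",round(F@a,2),"Fx",round(F@b,2),"Fz",round(F[2],2),"y",round((P-O)@a,2),"x",round((P-O)@b,2),"z",round(P[2],2))
E
python3 f.py;  python3 -m jog '[[0,0.1,0,0,0,0,0],[0,0,0,0,0,0,0]]'; python3 f.py
```

```text
clock: 9.4
eef_pos: [604.2, -84.2, 92.4]
eef_rot: [3.142, 0.0, 2.759]
wrist_force: [0.3, -0.4, -1.3]
finger_gap: 15.5
t 9.6 Fy 0.3 Fx -0.1 Fz -1.11 y 7.72 x -0.71 z 92.33
clock: 9.8
eef_pos: [604.5, -83.4, 92.3]
eef_rot: [3.142, -0.0, 2.759]
wrist_force: [-0.1, -0.2, -1.4]
finger_gap: 15.6
t 10.0 Fy 0.5 Fx 0.37 Fz -0.99 y 8.72 x -0.68 z 92.35
```

```bash
for i in 1; do :; done; python3 -m jog '[[0,0.1,0,0,0,0,0],[0,0,0,0,0,0,0]]'; python3 f.py;  python3 -m jog '[[0,0.1,0,0,0,0,0],[0,0,0,0,0,0,0]]'; python3 f.py; python3 -m jog '[[0,0.1,0,0,0,0,0],[0,0,0,0,0,0,0]]'; python3 f.py
```

```text
clock: 10.2
eef_pos: [604.9, -82.4, 92.3]
eef_rot: [3.142, 0.0, 2.759]
wrist_force: [0.5, -0.2, -0.7]
finger_gap: 15.9
t 10.4 Fy 0.1 Fx -0.11 Fz -1.78 y 9.73 x -0.71 z 92.33
clock: 10.6
eef_pos: [605.3, -81.5, 92.3]
eef_rot: [3.142, -0.0, 2.759]
wrist_force: [0.1, 0.4, -0.8]
finger_gap: 15.6
t 10.8 Fy -0.09 Fx 0.3 Fz -1.05 y 10.73 x -0.69 z 92.34
clock: 11.0
eef_pos: [605.7, -80.6, 92.4]
eef_rot: [3.142, 0.0, 2.759]
wrist_force: [0.4, 0.2, -2.1]
finger_gap: 15.4
t 11.2 Fy 0.57 Fx 0.05 Fz -0.84 y 11.73 x -0.7 z 92.33
```

```bash
python3 -m jog '[[0,0.1,0,0,0,0,0],[0,0,0,0,0,0,0]]'; python3 f.py;  python3 -m jog '[[0,0.1,0,0,0,0,0],[0,0,0,0,0,0,0]]'; python3 f.py
python3 - <<'E'
from h import *
s=cam("scene")
im=s["color"][245:285,300:345]; 
im=cv2.resize(im,None,fx=14,fy=14,interpolation=cv2.INTER_LANCZOS4)
cv2.imwrite("pics/s10.png",im)
E
```

```text
clock: 11.4
eef_pos: [606.0, -79.7, 92.3]
eef_rot: [-3.141, -0.0, 2.759]
wrist_force: [-0.5, 0.2, -2.1]
finger_gap: 16.0
t 11.6 Fy 0.01 Fx -0.05 Fz -1.03 y 12.74 x -0.69 z 92.33
clock: 11.8
eef_pos: [606.2, -79.2, 92.3]
eef_rot: [-3.141, -0.0, 2.759]
wrist_force: [-1.1, -3.5, -0.8]
finger_gap: 15.8
t 12.0 Fy -3.93 Fx -0.21 Fz -0.74 y 13.4 x -0.69 z 92.32
```

View pics/s10.png

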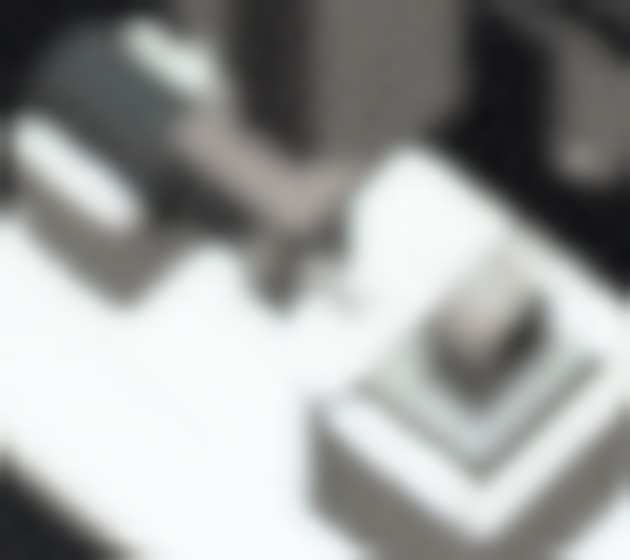

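```bash
cat >> f.py <<'E'
import os
im=cam("scene")["color"][255:280,327:348].astype(float)
if not os.path.exists("ref.npy"): np.save("ref.npy",im)
print("linkdiff",round(np.abs(im-np.load("ref.npy")).mean(),1))
E
python3 f.py; python3 -m jog '[[0,0.1,0,0,0,0,0],[0,0,0,0,0,0,0]]'; python3 f.py;  python3 -m jog '[[0,0.1,0,0,0,0,0],[0,0,0,0,0,0,0]]'; python3 f.py
```

```text
t 12.25 Fy -4.98 Fx 0.02 Fz -0.88 y 13.54 x -0.69 z 92.31
linkdiff 0.0
clock: 12.5
eef_pos: [606.7, -78.0, 92.3]
eef_rot: [-3.141, -0.0, 2.759]
wrist_force: [-1.3, -5.4, -0.7]
finger_gap: 15.6
t 12.7 Fy -4.97 Fx -0.16 Fz -0.98 y 14.58 x -0.69 z 92.32
linkdiff 1.5
clock: 12.95
eef_pos: [607.1, -77.2, 92.3]
eef_rot: [-3.141, -0.0, 2.759]
wrist_force: [-2.5, -5.7, -1.0]
finger_gap: 15.7
t 13.15 Fy -5.41 Fx 0.2 Fz -1.08 y 15.49 x -0.69 z 92.3
linkdiff 2.4
```

```bash
python3 -m jog '[[0,0.1,0,0,0,0,0],[0,0,0,0,0,0,0]]'; python3 f.py;  python3 -m jog '[[0,0.05,0,0,0,0,0],[0,0,0,0,0,0,0]]'; python3 f.py;  python3 -m jog '[[0,0.05,0,0,0,0,0],[0,0,0,0,0,0,0]]'; python3 f.py
```

```text
clock: 13.4
eef_pos: [607.4, -76.3, 92.3]
eef_rot: [-3.141, -0.0, 2.759]
wrist_force: [-1.7, -5.5, -1.4]
finger_gap: 15.9
t 13.6 Fy -6.07 Fx -0.11 Fz -0.27 y 16.42 x -0.68 z 92.33
linkdiff 3.3
clock: 13.85
eef_pos: [607.5, -76.0, 92.3]
eef_rot: [-3.141, -0.0, 2.759]
wrist_force: [-2.7, -7.0, -0.4]
finger_gap: 15.6
t 14.05 Fy -6.97 Fx -0.21 Fz -0.56 y 16.78 x -0.7 z 92.3
linkdiff 3.8
clock: 14.3
eef_pos: [607.7, -75.6, 92.3]
eef_rot: [-3.141, -0.0, 2.759]
wrist_force: [-3.2, -6.6, 0.1]
finger_gap: 15.7
t 14.5 Fy -7.26 Fx 0.09 Fz -0.46 y 17.19 x -0.68 z 92.3
linkdiff 3.9
```

```bash
python3 -m jog '[[0,0.05,0,0,0,0,0],[0,0,0,0,0,0,0]]'; python3 f.py;  python3 - <<'E'
from h import *
s=cam("scene")
im=s["color"][245:285,300:345]; 
im=cv2.resize(im,None,fx=14,fy=14,interpolation=cv2.INTER_LANCZOS4)
cv2.imwrite("pics/s11.png",im)
E
```

```text
clock: 14.75
eef_pos: [607.9, -75.2, 92.3]
eef_rot: [-3.141, -0.0, 2.759]
wrist_force: [-4.3, -8.0, 0.6]
finger_gap: 16.2
t 14.95 Fy -7.63 Fx 0.13 Fz -0.53 y 17.67 x -0.69 z 92.29
linkdiff 4.6
```

View pics/s11.png

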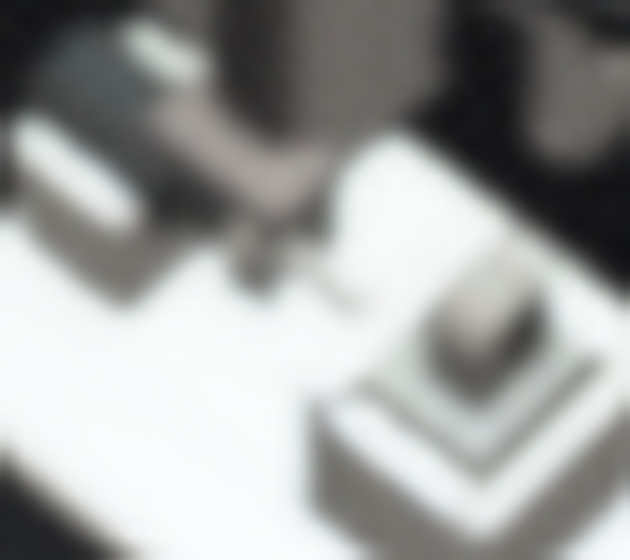

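```bash
python3 -m jog '[[0,0.04,0,0,0,0,0],[0,0,0,0,0,0,0]]'; python3 f.py; python3 -m jog '[[0,0.03,0,0,0,0,0],[0,0,0,0,0,0,0]]'; python3 f.py
```

```text
clock: 15.25
eef_pos: [608.0, -74.7, 92.3]
eef_rot: [-3.141, -0.0, 2.759]
wrist_force: [-2.9, -6.1, -0.2]
finger_gap: 15.7
t 15.45 Fy -7.35 Fx -0.08 Fz -0.41 y 18.16 x -0.69 z 92.3
linkdiff 10.2
clock: 15.7
eef_pos: [608.1, -74.5, 92.3]
eef_rot: [-3.141, -0.0, 2.759]
wrist_force: [-3.2, -7.4, 0.1]
finger_gap: 15.6
t 15.9 Fy -7.93 Fx -0.35 Fz -0.51 y 18.35 x -0.68 z 92.32
linkdiff 17.7
```

```bash
python3 - <<'E'
from h import *
s=cam("scene")
im=s["color"][245:285,300:345]; 
im=cv2.resize(im,None,fx=14,fy=14,interpolation=cv2.INTER_LANCZOS4)
cv2.imwrite("pics/s12.png",im)
E
```

```text
(no output)
```

View pics/s12.png

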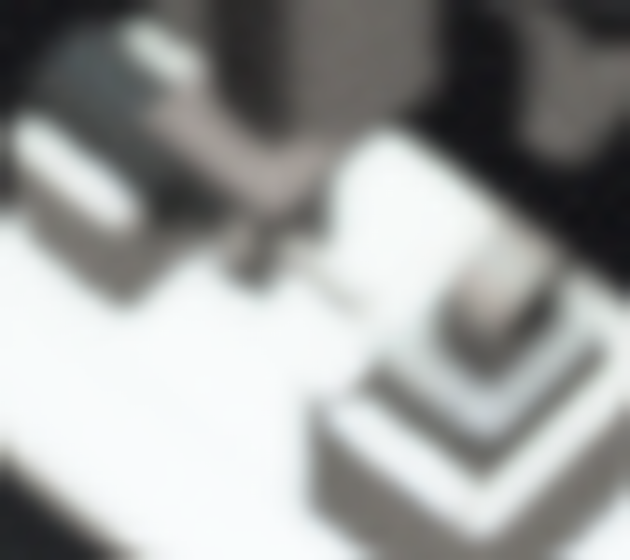

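```bash
python3 -m jog '[[0,0,0,0,0,0,0],[0,0,0,0,0,0,0],[0,0,0,0,0,0,0]]'; python3 f.py
python3 - <<'E'
from h import *
s=cam("scene")
im=s["color"][245:285,300:345]; 
im=cv2.resize(im,None,fx=14,fy=14,interpolation=cv2.INTER_LANCZOS4)
cv2.imwrite("pics/s13.png",im)
E
```

```text
clock: 16.3
eef_pos: [608.1, -74.5, 92.3]
eef_rot: [-3.141, -0.0, 2.759]
wrist_force: [-2.8, -7.7, 0.3]
finger_gap: 15.9
t 16.5 Fy -7.43 Fx -0.13 Fz -0.49 y 18.34 x -0.69 z 92.29
linkdiff 17.8
```

View pics/s13.png

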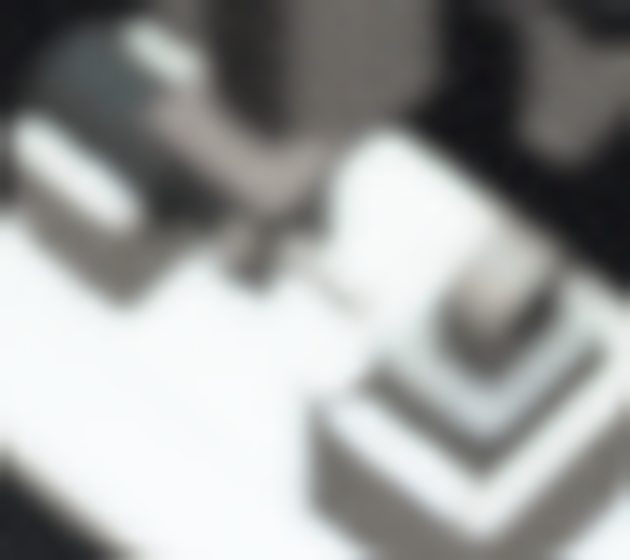

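```bash
python3 -m jog '[[0,-0.2,0,0,0,0,0],[0,-0.2,0,0,0,0,0],[0,-0.25,0,0,0,0,0],[0,-0.25,0,0,0,0,0],[0,0,0,0,0,0,0]]'; python3 f.py; python3 -m jog '[[0,0,-0.5,0,0,0,0],[0,0,-1,0,0,0,0],[0,0,-2,0,0,0,0],[0,0,-2.5,0,0,0,0],[0,0,-2.5,0,0,0,0],[0,0,-1.5,0,0,0,0]]'
python3 - <<'E'
from h import *
go(518.5,169.6,180,3.235)
crop(cam("scene"),270,190,100,110,6,"s14")
E
```

```text
clock: 17.1
eef_pos: [604.9, -82.5, 92.4]
eef_rot: [3.141, 0.0, 2.759]
wrist_force: [-0.1, 0.5, -0.8]
finger_gap: 15.7
t 17.3 Fy 0.55 Fx -0.26 Fz -1.02 y 9.96 x -0.69 z 92.35
linkdiff 18.1
clock: 17.95
eef_pos: [605.5, -82.4, 195.5]
eef_rot: [3.141, 0.003, 2.759]
wrist_force: [-0.2, 0.5, -1.3]
finger_gap: 15.8
t 17.95 pos [605.5 -82.4 195.5] rot [3.1410e+00 3.1000e-03 2.7588e+00] F [-0.2  0.5 -1.3] M [0.01 0.02 0.01] gap 15.8
turn [-1.000e-04  3.200e-03 -4.762e-01]
shift after turn cm [ 6.308 25.903  1.549]
shift now cm [17.484 20.129  1.507]
```

View pics/s14.png

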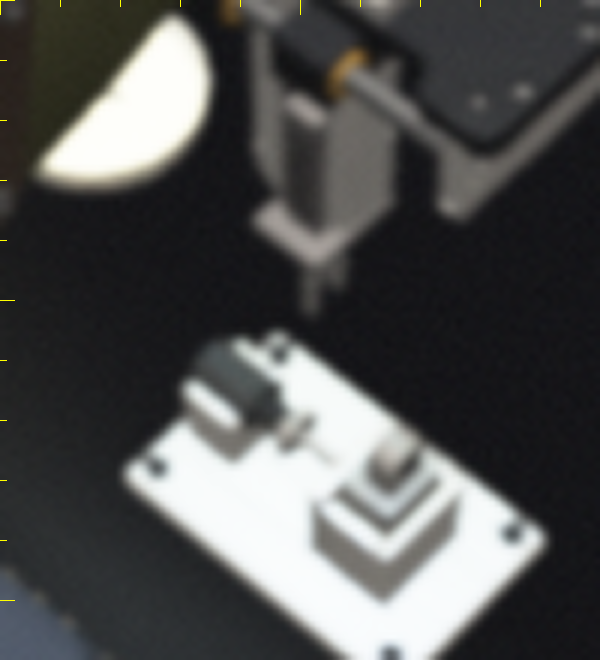

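```bash
python3 -m jog '[[0,0,0,0,0,-0.119,0],[0,0,0,0,0,-0.119,0],[0,0,0,0,0,-0.119,0],[0,0,0,0,0,-0.119,0],[1.4,5,0,0,0,0,0],[1.4,5,0,0,0,0,0],[1.3,5,0,0,0,0,0],[1.2,5,0,0,0,0,0]]'; python3 -m jog '[[1,4,0,0,0,0,0],[0,1.9,0.5,0,0,0,0],[0,0,1,0,0,0,0],[0,0,0,0,0,0,0],[0,0,0,0,0,0,0]]'
python3 - <<'E'
from h import *
cam("scene");cam("scene");cam("scene")
go(518.5,169.6,120,3.235)
E
```

```text
clock: 18.8
eef_pos: [534.9, 106.9, 192.6]
eef_rot: [3.142, 0.0, -3.049]
wrist_force: [1.7, 0.3, -1.1]
finger_gap: 15.6
clock: 19.3
eef_pos: [520.7, 162.1, 177.1]
eef_rot: [-3.141, -0.001, -3.049]
wrist_force: [0.0, -0.0, -1.2]
finger_gap: 15.9
t 19.45 pos [520.9 162.3 177.6] rot [-3.1416e+00  4.0000e-04 -3.0498e+00] F [-0.1  0.1 -1.5] M [ 0.01  0.06 -0.01] gap 15.6
turn [-0.      0.0004 -0.0016]
shift after turn cm [0.171 0.752 5.762]
shift now cm [0.175 0.752 5.762]
```

```bash
python3 -m jog '[[0.17,0.75,0,0,0,0,0],[0,0,2,0,0,0,0],[0,0,2,0,0,0,0],[0,0,1.5,0,0,0,0],[0,0,0,0,0,0,0],[0,0,0,0,0,0,0]]'
python3 - <<'E'
from h import *
c=cam("scene");cam("scene");cam("scene")
go(518.5,169.6,64.8,3.235)
crop(c,150,190,100,100,6,"s15")
E
```

```text
clock: 20.05
eef_pos: [518.3, 170.6, 122.9]
eef_rot: [3.142, 0.0, -3.048]
wrist_force: [-0.1, 0.3, -0.3]
finger_gap: 15.9
t 20.2 pos [518.6 170.6 123.4] rot [ 3.1414e+00  1.6000e-03 -3.0484e+00] F [ 0.2 -0.3 -1.1] M [0.01 0.07 0.01] gap 15.9
turn [ 0.0002  0.0016 -0.0002]
shift after turn cm [ 0.017 -0.102  5.859]
shift now cm [ 0.027 -0.103  5.859]
```

View pics/s15.png

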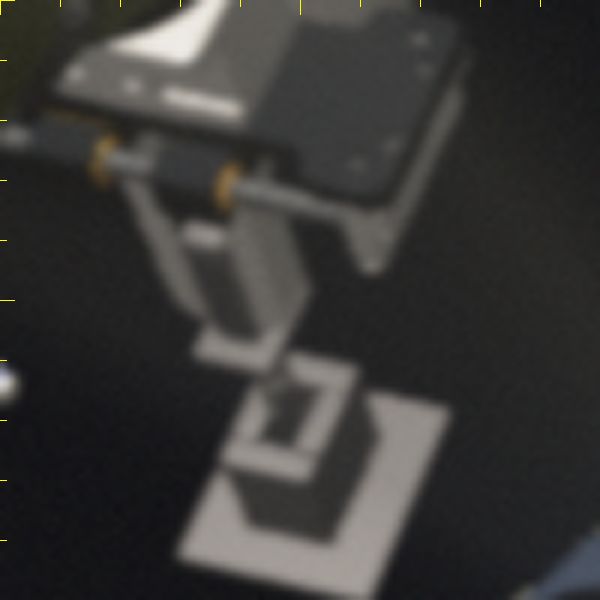

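```bash
python3 -m jog '[[0,-0.1,0.5,0,0,0,0],[0,0,1,0,0,0,0],[0,0,1,0,0,0,0],[0,0,1,0,0,0,0],[0,0,0,0,0,0,0]]';python3 -m jog '[[0,0,1,0,0,0,0],[0,0,0.8,0,0,0,0],[0,0,0.3,0,0,0,0],[0,0,0,0,0,0,0],[0,0,0,0,0,0,0]]'
python3 -c "
from h import *
go(518.5,169.6,64.8,3.235)"
```

```text
clock: 20.7
eef_pos: [517.4, 169.3, 85.4]
eef_rot: [-3.141, -0.003, -3.048]
wrist_force: [0.0, -0.9, -0.5]
finger_gap: 15.6
clock: 21.2
eef_pos: [518.3, 169.5, 66.5]
eef_rot: [3.142, 0.0, -3.048]
wrist_force: [-0.1, 0.7, -1.3]
finger_gap: 15.5
t 21.2 pos [518.3 169.5  66.5] rot [ 3.1416e+00  2.0000e-04 -3.0484e+00] F [-0.1  0.7 -1.3] M [ 0.06 -0.   -0.03] gap 15.5
turn [ 0.      0.0002 -0.0002]
shift after turn cm [-0.017  0.007  0.172]
shift now cm [-0.017  0.007  0.172]
```

```bash
python3 -m jog '[[0,0,0.1,0,0,0,0],[0,0,0.08,0,0,0,0],[0,0,0,0,0,0,0],[0,0,0,0,0,0,0]]'
python3 -m jog '[[0,0,0,0,0,0,19],[0,0,0,0,0,0,25],[0,0,0,0,0,0,45],[0,0,0,0,0,0,60],[0,0,0,0,0,0,64]]' 20
python3 - <<'E'
from h import *
c=cam("scene")
go(518.5,169.6,180,3.235)
crop(c,150,190,100,100,6,"s16")
E
```

```text
clock: 21.6
eef_pos: [518.4, 169.5, 64.8]
eef_rot: [3.142, 0.001, -3.048]
wrist_force: [0.2, -0.5, 2.0]
finger_gap: 15.9
clock: 22.1
eef_pos: [518.2, 169.5, 64.5]
eef_rot: [-3.142, 0.0, -3.048]
wrist_force: [-0.1, 0.3, -0.5]
finger_gap: 44.1
t 22.15 pos [518.2 169.5  64.5] rot [ 3.1416 -0.     -3.0484] F [-0.1  1.1 -0.6] M [0.03 0.01 0.01] gap 48.3
turn [ 0.     -0.     -0.0002]
shift after turn cm [-3.1000e-02  1.0000e-02 -1.1548e+01]
shift now cm [-3.1000e-02  1.0000e-02 -1.1548e+01]
```

View pics/s16.png

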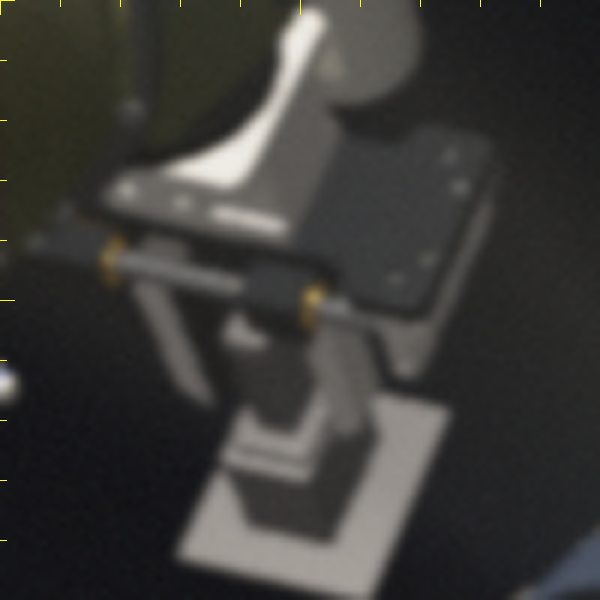

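```bash
python3 -m jog '[[0,0,-1,0,0,0,64],[0,0,-2.5,0,0,0,64],[0,0,-3.5,0,0,0,64],[0,0,-3.5,0,0,0,64],[0,0,-2.5,0,0,0,64],[0,0,0,0,0,0.12,64],[0,0,0,0,0,0.12,64],[0,0,0,0,0,0.12,64]]'
python3 -m jog '[[0,0,0,0,0,0.12,60],[0,0,0,0,0,0,60]]'
python3 - <<'E'
from h import *
go(592.9,-114.1,150,2.759)
t=cam("scene");crop(t,150,190,100,100,6,"s17"); crop(t,280,230,90,80,8,"s17b")
t=cam("top");crop(t,285,210,80,70,8,"t17")
E
```

```text
clock: 22.95
eef_pos: [518.2, 169.5, 195.5]
eef_rot: [3.141, 0.001, 2.87]
wrist_force: [0.0, -0.6, -0.3]
finger_gap: 59.9
clock: 23.15
eef_pos: [518.2, 169.5, 195.2]
eef_rot: [3.141, 0.0, 2.753]
wrist_force: [0.9, 0.5, -0.1]
finger_gap: 55.9
t 23.15 pos [518.2 169.5 195.2] rot [3.1412e+00 5.0000e-04 2.7529e+00] F [ 0.9  0.5 -0.1] M [ 0.   -0.02  0.02] gap 55.9
turn [ 0.0004  0.0005 -0.0061]
shift after turn cm [-17.517 -23.521   4.524]
shift now cm [-17.657 -23.416   4.524]
```

View pics/s17.png

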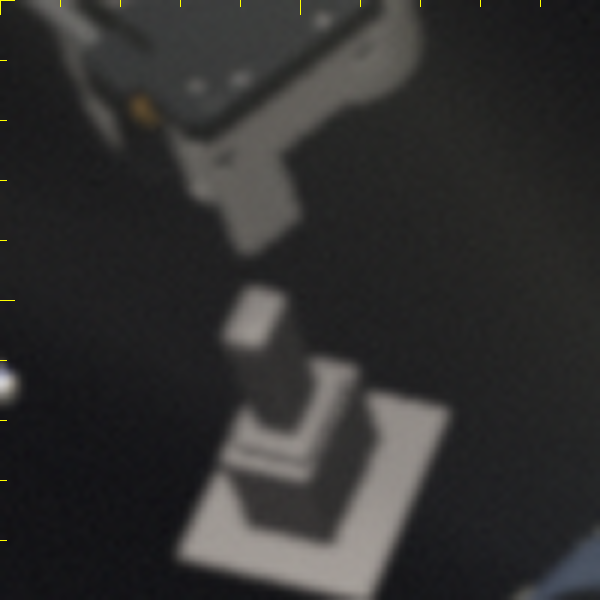

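View pics/s17b.png

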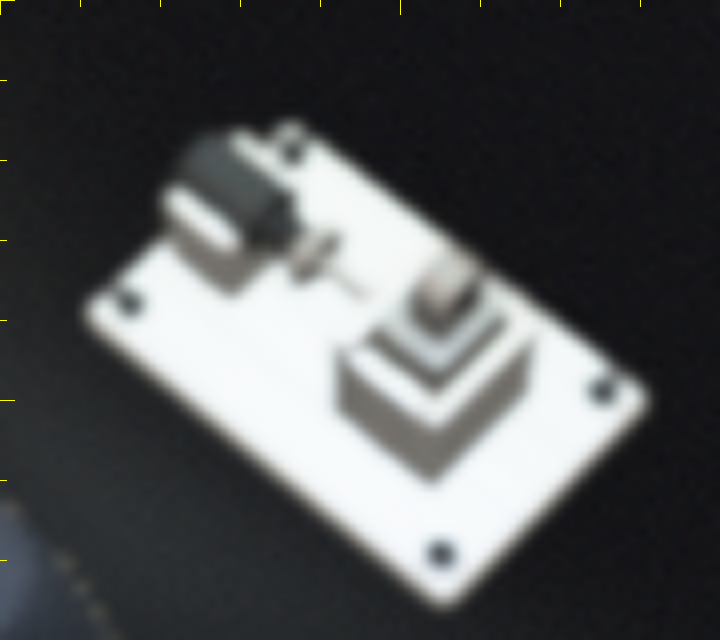

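View pics/t17.png

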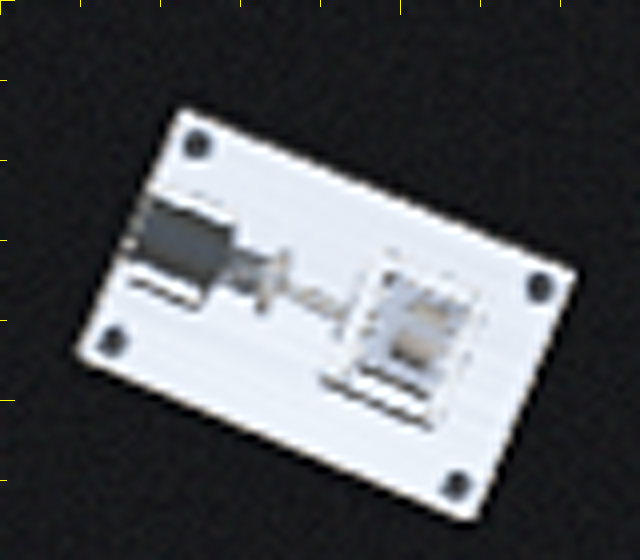

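```bash
python3 - <<'E'
from h import *
s=cam("scene");t=cam("top")
yaw=np.radians(-21.9); R=np.array([[np.cos(yaw),-np.sin(yaw),0],[np.sin(yaw),np.cos(yaw),0],[0,0,1]]);O=np.array([601.9,-91.8,0])
for z in(76,84): print(z,(R.T@(onz(t,(337.6,251.25),z)-O)).round(1),(R.T@(onz(s,(336.25,265),z)-O)).round(1))
print(two(t,(337.6,251.25),s,(336.25,265)))
for c in(s,t): print(proj(c,[O+R@np.array([x,-24+y,86]) for x,y in((-9,0),(9,0),(0,-6),(0,6))]).round(1))
E
```

```text
76 [  0.4 -26.   76. ] [  0.2 -26.2  76. ]
84 [ -0.3 -25.9  84. ] [ -3.5 -29.2  84. ]
(array([ 592.63588736, -116.08365412,   75.43167154]), np.float64(0.023578233003483506))
[[332.6 264.7]
 [338.4 259.1]
 [337.7 263.6]
 [333.3 260.2]]
[[335.4 254.3]
 [338.5 247.1]
 [339.4 251.7]
 [334.5 249.7]]
```

```bash
python3 -m jog '[[-2.2,-2.9,0,0,0,0,58],[-2.5,-3.4,0,0,0,0,58],[-2.6,-3.5,0,0,0,0,58],[-2.6,-3.5,0,0,0,0,58],[-2.6,-3.5,0,0,0,0,58],[-2.6,-3.5,0,0,0,0,58],[-2.5,-3.2,2,0,0,0,58],[0,0,2,0,0,0,58]]'
python3 -m jog '[[0,0,1,0,0,-0.006,58],[0,0,0,0,0,0,58],[0,0,0,0,0,0,58]]'
python3 -c "
from h import *
cam('scene');cam('scene');
go(592.5,-115.2,110,2.759)"
```

```text
clock: 24.15
eef_pos: [593.1, -118.9, 154.0]
eef_rot: [-3.141, 0.001, 2.753]
wrist_force: [0.7, 0.3, -0.1]
finger_gap: 54.5
clock: 24.45
eef_pos: [592.9, -113.8, 145.5]
eef_rot: [3.141, 0.001, 2.763]
wrist_force: [0.2, 0.2, -0.1]
finger_gap: 54.5
t 24.55 pos [ 593.  -114.   145.8] rot [3.1414e+00 1.8000e-03 2.7622e+00] F [ 0.2 -0.7  0.7] M [0.02 0.01 0.03] gap 54.4
turn [0.0002 0.0018 0.0032]
shift after turn cm [ 2.000e-03 -1.350e-01  3.584e+00]
shift now cm [ 0.009 -0.136  3.584]
```

```bash
python3 -m jog '[[0,-0.13,1.5,0,0,0,58],[0,0,1.5,0,0,0,50],[0,0,1.5,0,0,0,45],[0,0,1.5,0,0,0,45],[0,0,0,0,0,0,45],[0,0,0,0,0,0,45]]'
python3 - <<'E'
from h import *
s=cam("scene");cam("scene")
crop(s,290,220,75,75,8,"s18")
go(592.5,-115.2,66,2.759)
E
```

```text
clock: 25.15
eef_pos: [592.0, -115.8, 84.2]
eef_rot: [-3.142, -0.001, 2.761]
wrist_force: [-0.3, -0.2, 2.0]
finger_gap: 42.4
t 25.25 pos [ 592.5 -115.9   85.2] rot [3.1415e+00 1.0000e-03 2.7607e+00] F [ 0.1  0.1 -0.6] M [ 0.02 -0.04  0.01] gap 42.3
turn [0.0001 0.001  0.0017]
shift after turn cm [0.022 0.065 1.917]
shift now cm [0.024 0.065 1.917]
```

View pics/s18.png

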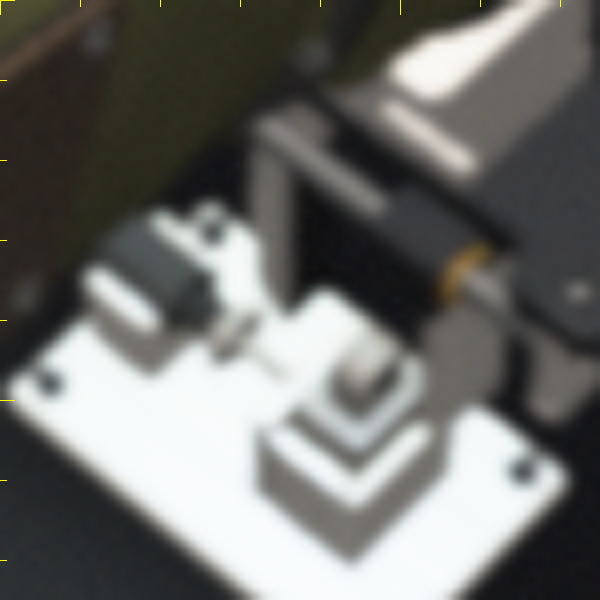

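```bash
python3 -m jog '[[0,0.05,0.8,0,0,0,45],[0,0,0.8,0,0,0,45],[0,0,0.25,0,0,0,45],[0,0,0,0,0,0,45]]'
python3 -m jog '[[0,0,0,0,0,0,30],[0,0,0,0,0,0,5],[0,0,0,0,0,0,0],[0,0,0,0,0,0,0],[0,0,0,0,0,0,0],[0,0,0,0,0,0,0]]' 15
python3 -c "
from h import *
cam('scene');go(592.5,-115.2,66,2.759)"
```

```text
clock: 25.65
eef_pos: [592.0, -115.2, 65.4]
eef_rot: [-3.141, -0.001, 2.761]
wrist_force: [0.1, 0.4, -0.4]
finger_gap: 42.2
clock: 26.25
eef_pos: [592.5, -114.8, 66.2]
eef_rot: [3.141, 0.0, 2.761]
wrist_force: [1.9, 4.9, 0.7]
finger_gap: 11.5
t 26.3 pos [ 592.5 -114.8   66.2] rot [3.1408e+00 4.0000e-04 2.7609e+00] F [2.  5.  0.2] M [ 1.03 -0.44 -0.03] gap 11.9
turn [0.0008 0.0004 0.0019]
shift after turn cm [-0.009 -0.035  0.021]
shift now cm [-0.009 -0.035  0.021]
```

```bash
python3 -m jog '[[0,0.05,0,0,0,0,0],[0,0,0,0,0,0,0]]' 55; python3 -m jog '[[0,0,0,0,0,0,0],[0,0,-0.3,0,0,0,0],[0,0,-0.5,0,0,0,0],[0,0,0,0,0,0,0]]'
python3 - <<'E'
from h import *
s=cam("scene");cam("scene");st()
crop(s,290,220,75,75,8,"s19")
E
```

```text
clock: 26.5
eef_pos: [592.6, -114.8, 66.2]
eef_rot: [3.142, 0.0, 2.761]
wrist_force: [0.6, 3.0, 1.5]
finger_gap: 11.5
clock: 26.9
eef_pos: [591.9, -114.6, 73.4]
eef_rot: [-3.141, -0.002, 2.761]
wrist_force: [-0.9, 4.3, -3.2]
finger_gap: 11.7
t 27.0 pos [ 592.  -114.7   73.6] rot [-3.1415e+00 -1.5000e-03  2.7607e+00] F [-0.9  4.3 -3. ] M [ 0.99  0.16 -0.05] gap 11.4
```

View pics/s19.png

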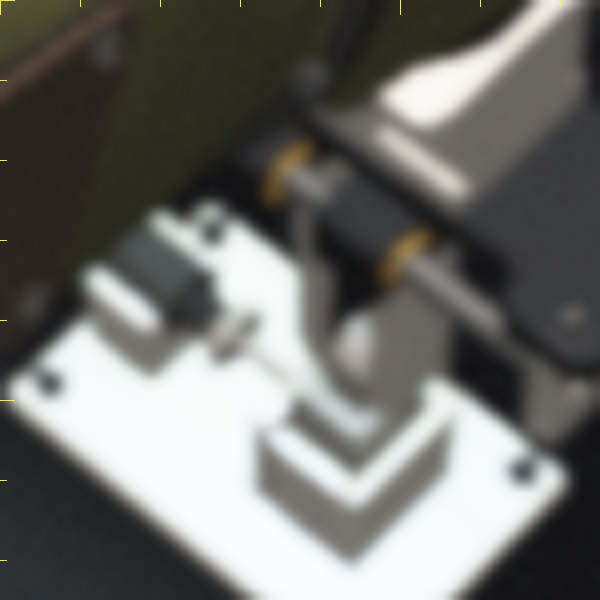

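```bash
python3 -m jog '[[0,0,-0.7,0,0,0,0],[0,0,-0.7,0,0,0,0],[0,0,-0.7,0,0,0,0],[0,0,-0.8,0,0,0,0],[0,0,-0.8,0,0,0,0],[0,0,-1,0,0,0,0],[0,0,-2,0,0,0,0],[0,0,-2,0,0,0,0]]'
python3 - <<'E'
from h import *
s=cam("scene");cam("scene");st()
crop(s,280,180,90,110,6,"s20")
d=rect=None
E
python3 - <<'E'
from m import *
s=cam("scene");t=cam("top")
im=t["color"].copy()
crop(t,400,250,70,70,8,"t20")
E
```

```text
clock: 27.8
eef_pos: [592.3, -114.9, 162.2]
eef_rot: [-3.141, -0.0, 2.761]
wrist_force: [-0.3, -0.4, -0.4]
finger_gap: 11.2
t 27.9 pos [ 593.6 -115.2  164.3] rot [3.1411 0.0049 2.7608] F [ 0.  -0.3 -0.5] M [-0.   -0.03  0.04] gap 11.4
```

View pics/s20.png

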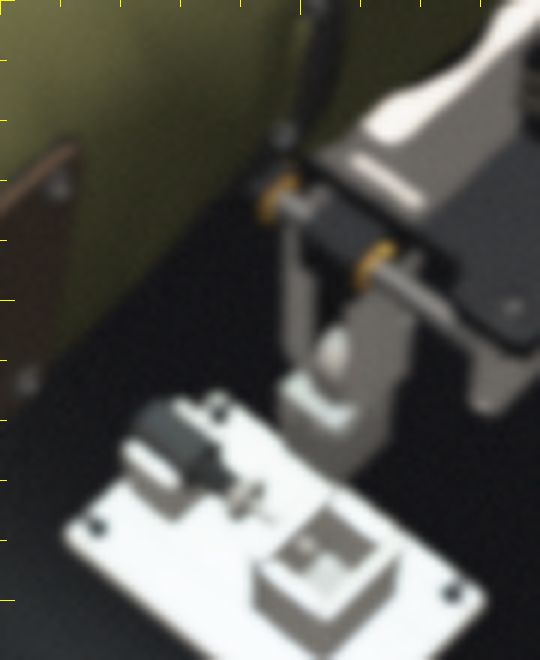

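View pics/t20.png

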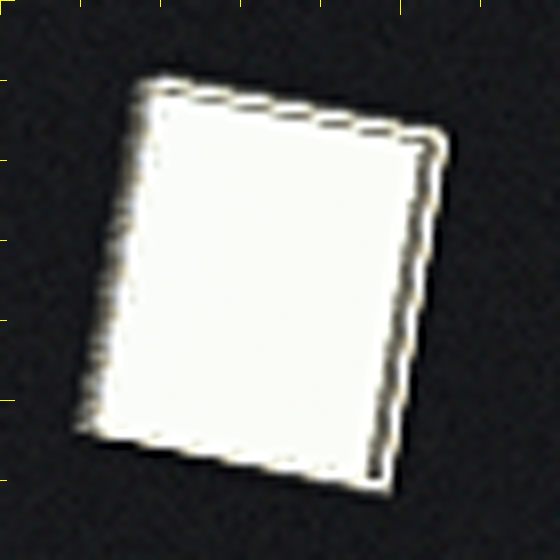

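```bash
python3 -c "
from h import *
go(518,-350,120)"
```

```text
t 28.0 pos [ 592.4 -114.9  160.9] rot [-3.1415e+00  3.0000e-04  2.7608e+00] F [-0.2  0.6 -1.8] M [-0.    0.03 -0.02] gap 11.4
shift now cm [ -1.832 -24.592   4.092]
```

```bash
python3 -m jog '[[-0.2,-2.5,0,0,0,0,0],[-0.3,-4,0,0,0,0,0],[-0.3,-4,0,0,0,0,0],[-0.3,-4,0,0,0,0,0],[-0.3,-4,0,0,0,0,0],[-0.3,-3.5,1,0,0,0,0],[-0.1,-2.5,1,0,0,0,0],[0,0,1.5,0,0,0,0]]'
python3 -m jog '[[0,0,0,0,0,0,0],[0,0,0,0,0,0,0]]'
python3 - <<'E'
from h import *
s=cam("scene");cam("scene");go(518,-350,46.5)
crop(s,370,260,120,130,5,"s21")
E
```

```text
clock: 28.8
eef_pos: [516.6, -351.5, 124.5]
eef_rot: [-3.141, -0.001, 2.758]
wrist_force: [0.3, 0.7, -1.6]
finger_gap: 11.4
clock: 29.0
eef_pos: [518.3, -348.0, 125.4]
eef_rot: [3.141, -0.001, 2.762]
wrist_force: [0.5, -0.0, 0.0]
finger_gap: 11.4
t 29.1 pos [ 518.7 -348.2  126.6] rot [-3.1415e+00  6.0000e-04  2.7621e+00] F [ 0.   0.3 -0.5] M [-0.04 -0.01  0.02] gap 11.7
shift now cm [ 6.000e-03 -1.960e-01  8.007e+00]
```

View pics/s21.png

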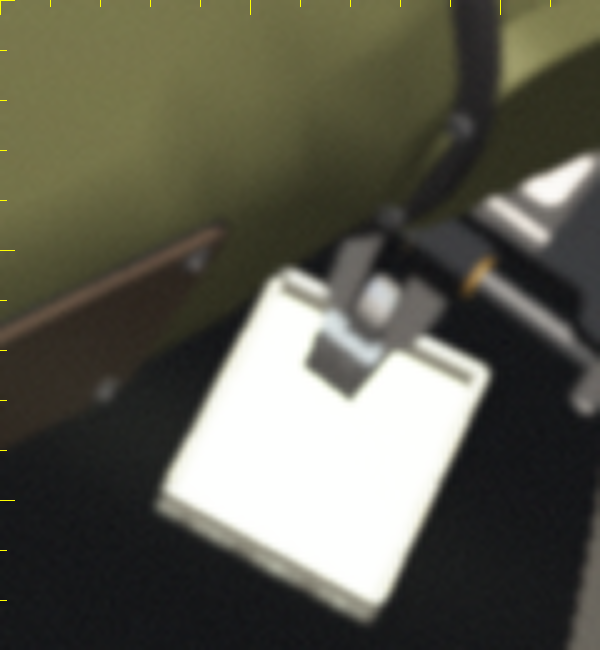

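```bash
python3 -m jog '[[0,-0.1,1.5,0,0,0,0],[0,0,2.2,0,0,0,0],[0,0,2.2,0,0,0,0],[0,0,1.2,0,0,0,0],[0,0,0.3,0,0,0,0],[0,0,0,0,0,0,0],[0,0,0,0,0,0,0]]'
python3 -m jog '[[0,0,0.2,0,0,0,0],[0,0,0.15,0,0,0,0],[0,0,0,0,0,0,0]]'
```

```text
clock: 29.8
eef_pos: [518.2, -350.2, 53.1]
eef_rot: [-3.141, 0.001, 2.761]
wrist_force: [-0.6, 0.6, -0.5]
finger_gap: 11.5
clock: 30.1
eef_pos: [517.7, -349.9, 48.5]
eef_rot: [-3.142, 0.0, 2.761]
wrist_force: [0.1, 0.1, -0.6]
finger_gap: 11.7
```

```bash
python3 -m jog '[[0,0,0.15,0,0,0,0],[0,0,0.1,0,0,0,0],[0,0,0,0,0,0,0]]';python3 -m jog '[[0,0,0.1,0,0,0,0],[0,0,0,0,0,0,0]]'
```

```text
clock: 30.4
eef_pos: [517.7, -349.9, 45.9]
eef_rot: [3.142, -0.0, 2.761]
wrist_force: [0.3, 0.1, -0.6]
finger_gap: 11.4
clock: 30.6
eef_pos: [517.9, -350.0, 45.3]
eef_rot: [-3.141, 0.001, 2.761]
wrist_force: [-0.4, 0.3, 2.3]
finger_gap: 11.5
```

Floor contact at the expected height (45.2). Release and rise.

```bash
python3 -m jog '[[0,0,0,0,0,0,14],[0,0,0,0,0,0,20],[0,0,0,0,0,0,40],[0,0,0,0,0,0,50],[0,0,0,0,0,0,50]]' 15
python3 -m jog '[[0,0,-0.5,0,0,0,50],[0,0,-1.5,0,0,0,50],[0,0,-3,0,0,0,50],[0,0,-4,0,0,0,50],[0,0,-4,0,0,0,50],[0,0,-3,0,0,0,50],[1,4,0,0,0,0,50],[3,4,0,0,0,0,50]]'
python3 -m jog '[[4,3,0,0,0,0,50],[4,1,0,0,0,0,50],[3,0,0,0,0,0,50],[0,0,0,0,0,0,50],[0,0,0,0,0,0,50]]'
python3 - <<'E'
from h import *
s=cam("scene");t=cam("top");st()
cv2.imwrite("pics/s_end.png",s["color"]);cv2.imwrite("pics/t_end.png",t["color"])
E
```

```text
clock: 31.1
eef_pos: [517.7, -349.9, 45.0]
eef_rot: [3.142, -0.0, 2.761]
wrist_force: [0.4, 0.1, -0.0]
finger_gap: 39.5
clock: 31.9
eef_pos: [511.0, -260.6, 206.7]
eef_rot: [-3.141, 0.003, 2.759]
wrist_force: [0.3, 1.0, -0.8]
finger_gap: 46.9
clock: 32.4
eef_pos: [423.4, -182.9, 206.5]
eef_rot: [-3.141, 0.003, 2.761]
wrist_force: [-0.3, -0.0, 0.0]
finger_gap: 46.8
t 32.5 pos [ 423.7 -183.2  205.7] rot [-3.1415e+00  1.0000e-03  2.7606e+00] F [ 0.7 -0.   0.3] M [ 0.01 -0.03  0.04] gap 47.1
```

View pics/s_end.png

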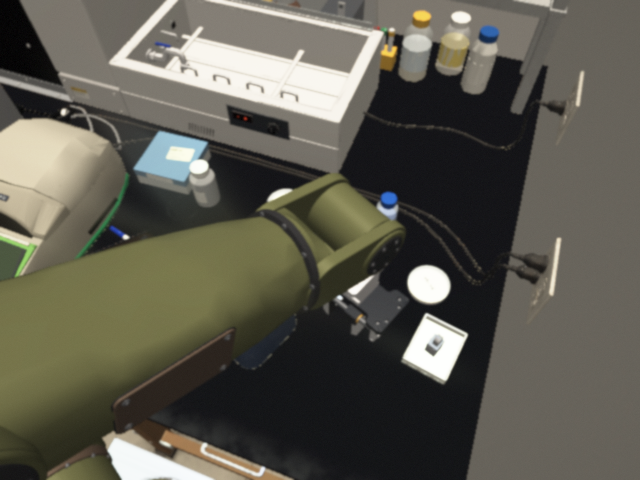

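View pics/t_end.png

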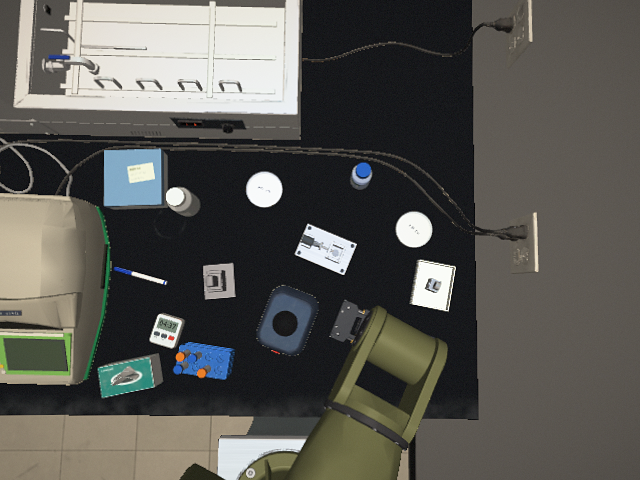

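```bash
python3 -c "
from cell import order
print(order.sign_off())"
```

```text
the job is handed in; nothing more can be done
None
```

The freed link is in the white dish and the fork is back in its stand. I handed the job in at 32.5 s of the 62 s allowed.

- **Releasing the link:** I lowered the fork over the bar in the gap without feeling contact, then pushed the collar away from the link in steps of 1 mm down to 0.3 mm. The link sprang up after about 5 mm of travel at about 8 N, short of the stop at 7 mm and the 15 N limit. The fingers stayed above the bar throughout.
- **Fork and link:** After setting the fork back in its stand, I gripped the link by its tab and pulled it straight up out of the well. It touched the dish floor at the expected height (TCP 45.3 mm measured, 45.2 mm expected) before I let go.
- **Final checks:** The last pictures show the link in the dish (top view, about pixel 433, 285), the fork seated, the well empty and the arm clear of everything. By eye in the top view, the petri dishes and bottles are where they were at the start.
- **Disagreements:** The collar was met about 3 mm further along the bar than I had read from the pictures. The two cameras also differed by 1–3 mm, so I relied on force readings for the last millimetres. While gripping the link there was a 5 N side force. I shifted 0.5 mm to ease it, which lowered it to about 3 N, and it was gone once the link left the well.

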